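# Start and run the hand nut onto the hinge clamp stud

## Robot

A 6-joint arm with a two-finger parallel gripper is mounted at the origin on the work surface. World frame = base frame: x ahead of the robot, y to its left, z up, the work surface at z = 0. Lengths are in m, angles in rad, forces in N, time in s.
With the tool pointing down it reaches from about 0.225 to 0.875 m from the base axis. Payload 3.4 kg.
Tool frame: the origin (TCP) lies at the very end of the fingers, on their centre line; the grasp point (between the pads) lies 19 mm behind it; z points along the fingers, x is the direction in which the jaws open and shut, and the axes are right-handed (so a half turn about z gives the same grasp; the last joint's range is limited). The gripper opens to 85 mm and grips with 20 to 120 N. Pads are 22 mm wide; open, the fingers measure 114 mm over their backs; the gripper's body (76 mm by 85 mm) begins 54 mm behind the grasp point. The pads swing forward as they close: fully open they stand 13 mm farther back than shut.
Start: joints at [-1.299, 0.276, 1.505, -0, 1.361, -0.121], TCP at [0.22, -0.531, 0.203] pointing down, gripper open.
Joint ranges: [-2.89, 2.89], [-0.75, 2.08], [0.22, 2.7], [-1.18, 4.32], [0.11, 2.71], [-2.7, 2.7]. Speed limits (rad/s): [2.57, 2.57, 3.14, 3.14, 3.14, 3.14].

## Interface

Orientations are given as a rotation vector (axis times angle).
In Python, from cell import arm gives the robot as it stands.
- The arm moves only by the tool drive_tool, never from a script. Its arguments are lists of equal length, an entry for each row: "linear": the shift along the tool's x, y, z in cm, a list of three; "turn": the turn, a rotation vector about the tool's x, y, z in units of 5 degrees (1.0 is 5 degrees), a list of three. In form: {"linear": [[x, y, z], ...], "turn": [[wx, wy, wz], ...]}. A call has 1 to 5 rows; each row is the pose to reach, as a shift and turn from the pose commanded when the call began, along the tool's axes at that moment; what a row does not reach only later rows make up. A row lasts 1/8 s, in which the tool goes at most 62.5 mm and 10.7 degrees, less where a joint would pass 70% of its speed; a pose out of reach is approached as far as the arm can. A call with a gripper value outside its range is refused whole. "gripper" is the opening, from 0 (shut) to 1 (fully open), set as the call begins (left out, the last holds). The fingers move at their own pace and stop on an object; the grip force is fixed at half the most. Time passes only in rows, so rows that repeat a pose let the fingers close. It gives the time, the measured TCP pose, the force and the opening at its end, in the units of the state.
- arm.observe(): the state, without advancing time (a new reading comes with each control period).
- arm.read_camera(name): name is "scene" or "top"; returns the picture (420x560x3 uint8, blue, green, red); there is no depth.
- arm.camera_params(name): a dict with "fx", "fy", "cx", "cy" (pixels), "eye" and "orientation" of the camera in the world. Camera axes: x right, y down, z forward; pixel columns grow to the right and rows downward; lengths in m; the calibration is good to about 2 mm. A picture is of the moment at which its call begins. camera_params takes no time and is no camera call.
- arm.finish_job(): hands the job in, once; it reports no verdict.
The state is a dict: "clock": time; "joint_positions": joint angles; "joint_vel": joint speeds; "joint_efforts": joint torques, N m; "position": TCP position; "tcp_rot": TCP orientation; "contact_force": force on the tool from outside, world axes, zero at the start; "moment": the same for the moment, N m; "finger_gap": opening from 0.0 (shut) to 1.0 (fully open).
Only numpy, scipy, OpenCV 4.12 (cv2) and the standard library are available. Lean on these libraries where they do the work, as an engineer would, in place of code of your own. Each camera call takes 0.05 s, during which the arm holds its last target.

## Task

The orange hand nut only sits loosely on top of the clamp's coarse threaded stud and jams if turned clockwise from there: turn it gently backward (anticlockwise from above) until it drops into the thread start, then run it forward (clockwise) until it is snug on the sprung washer, and let go so that it stays tight. Never force the thread, and leave the other things on the shelf alone.

Things in the scene. Friction and masses are not known exactly. Their poses are not given: they have to be found in the camera images.
- wing (a point): Centre of the grip bar on top of the orange plastic hand nut (loose, about 90 g). The bar is an upright slab 12 mm thick (y), 24 mm high (z), 90 mm long (x), so this point is 12 mm below the bar's top and 12 mm above the flat top of the nut's neck. x: along the bar; y: across it (the way to pinch); z: up, the nut's axis.
- nut: The same hand nut; origin at the centre of its skirt's bottom rim, 61 mm below wing, same axes; skirt 46 mm diameter, 16 mm tall, neck above it 33 mm. Right-hand thread, three equal starts: clockwise from above runs it down 18 mm per turn. With the fingers 3 to 5 mm wider than the bar, like a fork, it drops and runs down by its own weight; clamped hard it cannot drop by itself.
- seat (a point): Point on the stud's axis at the nominal height of the sprung washer's face (aluminium disc, 54 mm diameter, 30 N per mm, 0.8 mm travel), 3 mm above the steel plate; z up. Hidden packing puts the washer's true face up to 2 mm higher or lower. The fixed stud stands 42 mm above this point, inside the nut. The nut's rim is 7 to 10 mm above it at the start, 4.5 to 5.4 mm just after the drop.
- thread (a point): Point on the stud's axis, 11 mm above seat, at the thread starts; how these lie around the axis is hidden and varies. Anticlockwise the nut climbs up to 3.5 mm, drops about 5 mm after 15 to 80 degrees, and meets a firm stop at most 16 degrees later. Clockwise before the drop it jams on a stop tooth within 65 degrees. From the anticlockwise stop, 85 to 190 degrees clockwise make it snug.
- clamp: The fixed clamp: wooden block 110 x 110 x 14 mm, dark hinge strap 36 x 200 mm along y, steel plate 70 x 70 mm. Origin at the centre of its underside on the shelf, 26 mm below seat. Its stud is greased and rubber-bushed (twists about 4 N m per rad) and is spoilt by more than 35 N from the nut (about 0.4 N m of turning moment against a stop); 0.1 to 0.2 N m is snug.
- jar: Stainless hinge pin jar, 66 mm diameter, 74 mm tall, pins stick up to 89 mm; origin under its centre, standing on the shelf (shelf top 45 mm above the work surface). Leave alone.
- bottle: Empty amber glass bottle, 60 mm diameter, 150 mm tall, origin under its centre. Leave alone.
- tub: Blue plastic grease tub with flip-top lid, 76 mm diameter, 59 mm tall, origin under its centre. Leave alone.
- dowels: Bundle of short wooden dowels in a metal spring clip, 42 x 110 x 38 mm lying along its y, origin under its centre. Leave alone.
Mind the look-alikes: they are no part of the job. Of the things shaped like the nut, the orange one is meant.

How it is judged:
By the outcome, as a careful person would: the job done as asked, in the order asked, and still so for the second after the job is handed in, with the robot touching nothing.
It also fails if it takes over 72 s, if anything falls off the work surface, if the arm or the gripper's body presses on something with over 40 N, if the wrist force passes 120 N, or if a joint passes its speed limit or range.

## Working session

There is one attempt and no reset: what is moved stays moved. The work goes in short steps, Python scripts to look and compute and a tool call to move; the robot and the scene stay as the last step left them, time stands still between calls to the robot, and variables do not carry over. Pictures are saved under pics/ and viewed, and the job is handed in when it is done.

Besides the shell and the picture viewer there is one more tool, called after "Call:" as name(argument=value, ...) on one line, values as JSON. drive_tool: Moves the arm, as the interface text tells. Its arguments: {"type":"object","properties":{"linear":{"type":"array","items":{"type":"array","items":{"type":"number"}}},"turn":{"type":"array","items":{"type":"array","items":{"type":"number"}}},"gripper":{"type":"number"}},"required":["linear","turn"]}

```bash
mkdir -p pics; ls
python3 - <<'E'
from cell import arm
import cv2
for n in("scene","top"):
    cv2.imwrite(f"pics/{n}0.png",arm.read_camera(n)); print(n,arm.camera_params(n))
print(arm.observe())
E
```

```text
pics
scene {'fx': 401.9416207765328, 'fy': 401.9416207765328, 'cx': 274.9449217961183, 'cy': 212.71636219325, 'eye': array([ 1.22916696, -0.15314919,  0.91287127]), 'orientation': array([-1.90001218, -1.58997161,  0.62367517])}
top {'fx': 413.8606344961314, 'fy': 413.8606344961314, 'cx': 275.8227579382287, 'cy': 215.239440774095, 'eye': array([ 0.36462818, -0.01378873,  1.195422  ]), 'orientation': array([-2.13506042,  2.17622367, -0.10210307])}
{'clock': 0.1, 'joint_positions': array([-1.29897658e+00,  2.76521351e-01,  1.50600189e+00,  2.34391357e-06,
        1.36069637e+00, -1.21021645e-01]), 'joint_vel': array([-0.00143995, -0.00109306, -0.00249339, -0.00070496, -0.00047684,
        0.00071325]), 'joint_efforts': array([ 1.65435926e-03, -4.17699373e+01, -2.46402651e+01, -1.35877021e-04,
        5.73945974e-03, -2.75141254e-06]), 'position': array([ 0.21996406, -0.53070765,  0.20203403]), 'tcp_rot': array([-2.61137882e+00,  1.74459971e+00,  1.93508595e-03]), 'contact_force': array([0.67780116, 0.51072478, 0.08681674]), 'moment': array([-0.01316595, -0.02748284, -0.00535014]), 'finger_gap': 1.0049565612107372}
```

View pics/scene0.png

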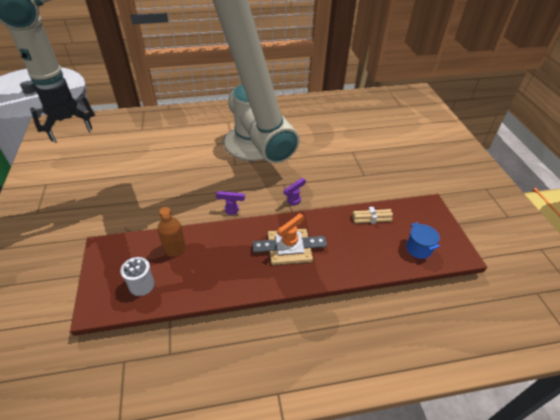

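View pics/top0.png

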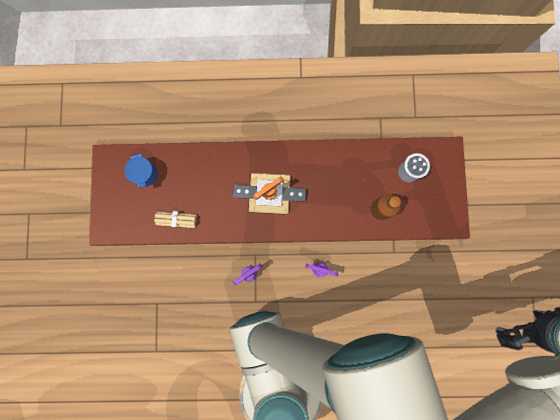

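The orange nut sits on the clamp at scene (290,230) and top (269,190). Two purple look-alikes lie at scene (231,200) and (294,190), top (322,270) and (249,274). Only the orange one is on the stud, so I'll enlarge it to confirm.

Run:
```python
import cv2
a=cv2.imread("pics/scene0.png")[195:285,240:340];b=cv2.imread("pics/top0.png")[160:225,225:315]
cv2.imwrite("pics/cs.png",cv2.resize(a,None,fx=7,fy=6.6,interpolation=3) if 0 else cv2.resize(a,None,fx=6,fy=6,interpolation=2))
cv2.imwrite("pics/ct.png",cv2.resize(b,None,fx=8,fy=8,interpolation=2))
```

```text
(no output)
```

View pics/cs.png

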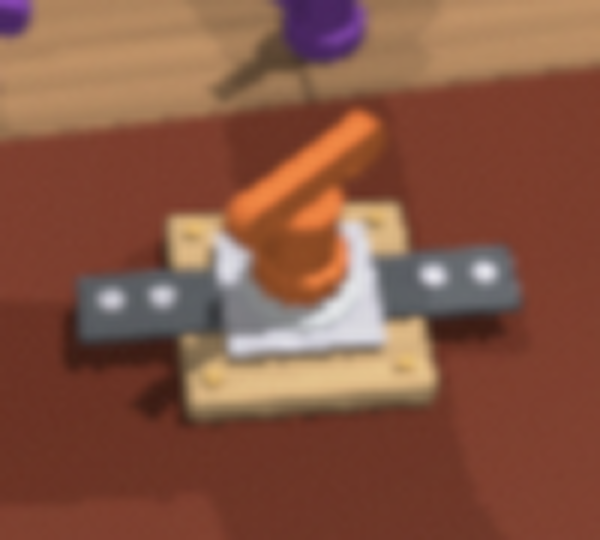

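View pics/ct.png

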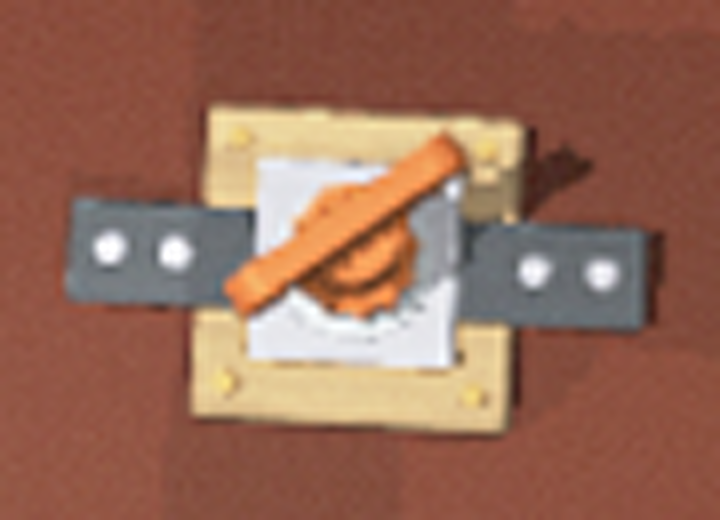

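```bash
cat > h.py <<'E'
import numpy as np
from scipy.spatial.transform import Rotation as R
from cell import arm
def ray(n,u,v):
    p=arm.camera_params(n); d=R.from_rotvec(p["orientation"]).apply([(u-p["cx"])/p["fx"],(v-p["cy"])/p["fy"],1]); return p["eye"],d
def onz(n,u,v,z):
    e,d=ray(n,u,v); return e+d*(z-e[2])/d[2]
def proj(n,X):
    p=arm.camera_params(n); c=R.from_rotvec(p["orientation"]).inv().apply(np.asarray(X)-p["eye"]); return p["fx"]*c[0]/c[2]+p["cx"],p["fy"]*c[1]/c[2]+p["cy"]
def tri(a,b):
    (e,d),(f,g)=ray("scene",*a),ray("top",*b)
    s=np.linalg.lstsq(np.c_[d,-g],f-e,rcond=None)[0]; P,Q=e+d*s[0],f+g*s[1]; return (P+Q)/2,np.linalg.norm(P-Q)
E
python3 - <<'E'
from h import *
S=lambda x,y:((x+.5)/6-.5+240,(y+.5)/6-.5+195)
T=lambda x,y:((x+.5)/8-.5+225,(y+.5)/8-.5+160)
L=[];
for p in((232,296),(454,142)): L.append(onz("top",*T(*p),.152)); print("top bar",L[-1])
print("mid",(L[0]+L[1])/2,"len",np.linalg.norm(L[0]-L[1]),"ang",np.degrees(np.arctan2(*(L[1]-L[0])[1::-1])))
L=[]
for p in((236,216),(366,122)): L.append(onz("scene",*S(*p),.152)); print("sc bar",L[-1])
print("mid",(L[0]+L[1])/2,"len",np.linalg.norm(L[0]-L[1]),"ang",np.degrees(np.arctan2(*(L[1]-L[0])[1::-1])))
print(tri(S(236,216),T(232,296)),tri(S(366,122),T(454,142)))
print("plate",np.mean([onz("top",*T(*p),.068) for p in((258,158),(462,172),(455,367),(248,358))],0))
print("strap",np.mean([onz("top",*T(*p),.064) for p in((72,200),(652,230),(644,330),(66,298))],0))
for p in((72,200),(652,230),(644,330),(66,298)):print(onz("top",*T(*p),.064))
E
```

```text
top bar [0.53108165 0.05906479 0.152     ]
top bar [ 0.57948948 -0.01273167  0.152     ]
mid [0.55528556 0.02316656 0.152     ] len 0.08659127157227986 ang -56.01069510299262
sc bar [ 0.5795253  -0.01431172  0.152     ]
sc bar [0.53600439 0.05148494 0.152     ]
mid [0.55776484 0.01858661 0.152     ] len 0.07888771134327409 ang 123.48246355296564
(array([0.53538504, 0.02924169, 0.09888091]), np.float64(0.06732049545516655)) (array([0.57574365, 0.01258831, 0.2010221 ]), np.float64(0.05223872911249498))
plate [0.55495408 0.02208825 0.068     ]
strap [0.55527374 0.02145916 0.064     ]
[0.58002142 0.12044849 0.064     ]
[ 0.56516564 -0.08052137  0.064     ]
[ 0.53028233 -0.07685062  0.064     ]
[0.54562555 0.12276012 0.064     ]
```

The crop confirms it: this is the only orange nut, and it stands on the clamp's steel plate and strap. The bar lies at about -56° with its centre near (0.555, 0.022). The plate and strap centres and both cameras agree to within about 0.5 mm across the bar. Next I'll work out the approach.

```bash
cat >> h.py <<'E'
def plan(pos,yaw,ref=None):
    o=arm.observe(); Rc=R.from_rotvec(o["tcp_rot"]) if ref is None else R.from_rotvec(ref[1]); p=o["position"] if ref is None else np.array(ref[0])
    y=np.radians(yaw); Rt=R.from_matrix(np.array([[np.cos(y),np.sin(y),0],[np.sin(y),-np.cos(y),0],[0,0,-1]]).T)
    print("lin cm",np.round(Rc.inv().apply(np.array(pos)-p)*100,2),"turn",np.round((Rc.inv()*Rt).as_rotvec()*36/np.pi,2))
def st():
    o=arm.observe(); m=R.from_rotvec(o["tcp_rot"]).as_matrix()
    print("t",round(o["clock"],2),"pos",np.round(o["position"],4),"yaw",round(np.degrees(np.arctan2(m[1,0],m[0,0])),2),"z",np.round(m[:,2],3),"F",np.round(o["contact_force"],2),"M",np.round(o["moment"],3),"gap",round(o["finger_gap"],3),"q",np.round(o["joint_positions"],2))
E
python3 -c "
from h import *
st();plan([.555,.022,.26],34)"
```

```text
t 0.1 pos [ 0.22   -0.5307  0.202 ] yaw -67.49 z [-0.     0.002 -1.   ] F [0.68 0.51 0.09] M [-0.013 -0.027 -0.005] gap 1.005 q [-1.3   0.28  1.51  0.    1.36 -0.12]
lin cm [-38.24 -52.11  -5.72] turn [-2.00e-02  1.00e-02 -2.03e+01]
```

Call:
drive_tool(linear=[[-2,-3,-5.7],[-5.5,-7.5,-5.7],[-9,-12.5,-5.7],[-13,-17.5,-5.7],[-16.5,-22.5,-5.7]], turn=[[0,0,-2],[0,0,-4],[0,0,-6],[0,0,-8],[0,0,-10]], gripper=0.5)

```text
clock: 0.72
position: [0.3652, -0.2908, 0.2596]
tcp_rot: [-3.106, 0.47, -0.0]
contact_force: [1.6, -0.4, -0.7]
finger_gap: 0.497
```

```bash
python3 -c "
from h import *
st();plan([.555,.022,.26],34)"
```

```text
t 0.72 pos [ 0.3652 -0.2908  0.2596] yaw -17.21 z [ 0.  0. -1.] F [ 1.55 -0.4  -0.71] M [-0.074 -0.038  0.004] gap 0.497 q [-0.82  0.08  1.61  0.    1.45 -0.52]
lin cm [ 8.880e+00 -3.549e+01 -3.000e-02] turn [ -0.    -0.   -10.24]
```

Call:
drive_tool(linear=[[1.4,-6,0],[2.8,-12,0],[4.3,-18,0],[5.7,-24,0],[7.1,-29,0]], turn=[[0,0,-2],[0,0,-4],[0,0,-6],[0,0,-8],[0,0,-10]])

```text
clock: 1.35
position: [0.5202, -0.0352, 0.2595]
tcp_rot: [-3.013, -0.89, 0.001]
contact_force: [0.3, -0.2, -0.0]
finger_gap: 0.496
```

```bash
python3 -c "
from h import *
st();plan([.555,.022,.26],34)"
```

```text
t 1.35 pos [ 0.5202 -0.0352  0.2595] yaw 32.9 z [-0.  0. -1.] F [ 0.34 -0.24 -0.  ] M [-0.029 -0.027 -0.012] gap 0.496 q [-0.2   0.17  1.51 -0.    1.46 -0.78]
lin cm [ 6.03 -2.91 -0.05] turn [-0.    0.   -0.22]
```

Call:
drive_tool(linear=[[4,-2,0],[6,-2.9,0],[6,-2.9,2],[6,-2.9,4],[6,-2.9,4]], turn=[[0,0,-0.2],[0,0,-0.2],[0,0,-0.2],[0,0,-0.2],[0,0,-0.2]])

```text
clock: 1.98
position: [0.5531, 0.0187, 0.2181]
tcp_rot: [-3.008, -0.904, 0.007]
contact_force: [0.2, 0.0, 0.8]
finger_gap: 0.502
```

```bash
python3 -c "
from h import *
import cv2
st();plan([.555,.022,.19],34)
for n,(a,b) in dict(scene=((130,290),(210,370)),top=((140,250),(190,350))).items():
    cv2.imwrite('pics/%s1.png'%n,cv2.resize(arm.read_camera(n)[a[0]:a[1],b[0]:b[1]],None,fx=4.5,fy=4.5,interpolation=2))
"
```

```text
t 1.98 pos [0.5531 0.0187 0.2181] yaw 33.46 z [-0.004 -0.    -1.   ] F [0.21 0.01 0.79] M [-0.008  0.025  0.006] gap 0.502 q [-0.09  0.24  1.52 -0.    1.39 -0.68]
lin cm [ 0.35 -0.17  2.81] turn [-0.03  0.04 -0.11]
```

View pics/scene1.png

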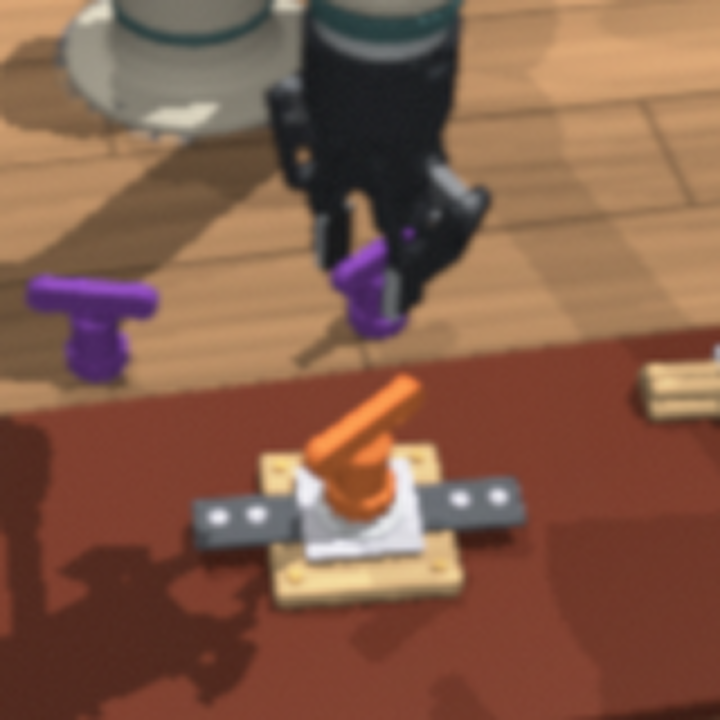

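View pics/top1.png

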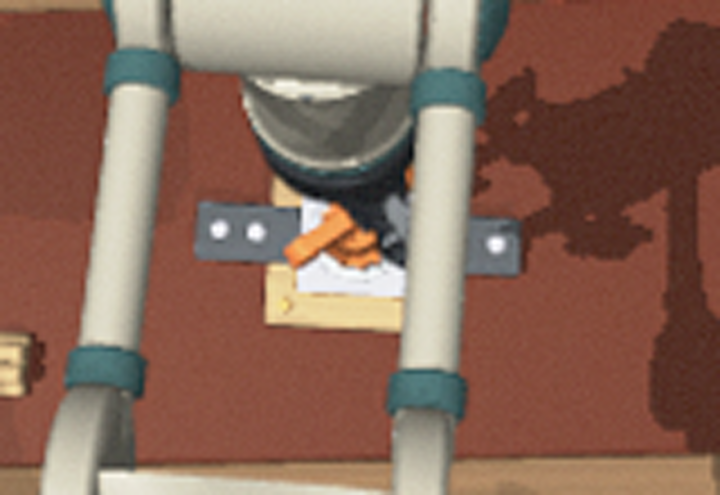

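The gripper is above the nut and lined up, with its fingertips around crop (335,265) and (400,315). I'll settle lower and check that the fingertips project where they should.

Call:
drive_tool(linear=[[0,0,1],[0,0,2],[0,0,2],[0,0,2]], turn=[[0,0,0],[0,0,0],[0,0,0],[0,0,0]])

```text
clock: 2.58
position: [0.5548, 0.0192, 0.1998]
tcp_rot: [3.008, 0.905, 0.0]
contact_force: [0.4, -0.7, 0.2]
finger_gap: 0.501
```

```bash
python3 -c "
from h import *
import cv2
st();plan([.5553,.022,.17],34)
print(proj('scene',[.5531,.0187,.2181]),proj('scene',arm.observe()['position']))
cv2.imwrite('pics/s2.png',cv2.resize(arm.read_camera('scene')[160:270,240:350],None,fx=5.4,fy=5.4,interpolation=2))
"
```

```text
t 2.58 pos [0.5548 0.0192 0.1998] yaw 33.5 z [ 0. -0. -1.] F [ 0.39 -0.65  0.17] M [ 0.032  0.019 -0.001] gap 0.501 q [-0.09  0.25  1.55 -0.    1.34 -0.68]
lin cm [ 0.2  -0.2   2.98] turn [ 0.  -0.  -0.1]
(np.float64(290.653597681943), np.float64(203.04236592192507)) (np.float64(290.69866062429935), np.float64(208.71030696537662))
```

View pics/s2.png

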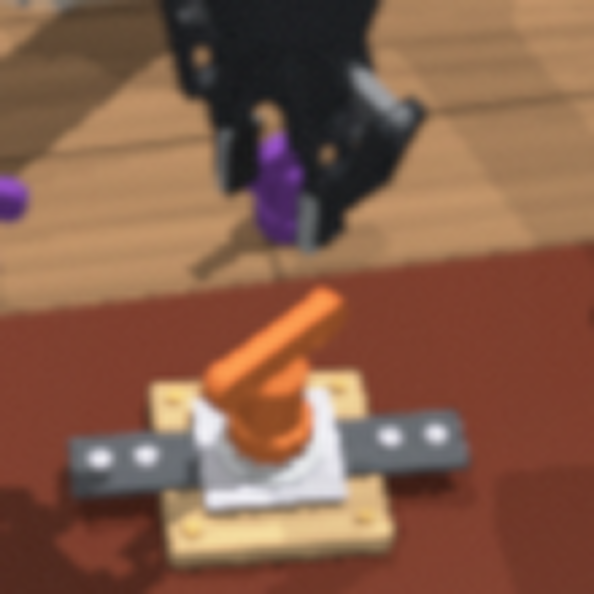

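```bash
python3 -c "
from h import *
S=lambda x,y:((x+.5)/5.4-.5+240,(y+.5)/5.4-.5+160)
print('bar',S(275,340),proj('scene',[.555,.022,.152]))
p=np.array([.5548,.0192,.1998]);c=np.array([np.cos(np.radians(33.5)),np.sin(np.radians(33.5)),0])
print('tips pix',S(233,190),S(310,248))
for dz in (0,.01,.02):
  for h in(.021,.028):
    print(dz,h,proj('scene',p-c*h+[0,0,dz]),proj('scene',p+c*h+[0,0,dz]))
"
```

```text
bar (290.51851851851853, 222.55555555555554) (np.float64(291.03182412040854), np.float64(221.64931373033795))
tips pix (282.74074074074076, 194.77777777777777) (297.0, 205.5185185185185)
0 0.021 (np.float64(284.7150252269993), np.float64(204.3447513889366)) (np.float64(296.8040935667892), np.float64(213.1952124052497))
0 0.028 (np.float64(282.7482245546529), np.float64(202.90484781752852)) (np.float64(298.86832829133033), np.float64(214.70644788217552))
0.01 0.021 (np.float64(284.8335032780452), np.float64(201.5063142408801)) (np.float64(297.01449369957743), np.float64(210.36237183879035))
0.01 0.028 (np.float64(282.8520970577581), np.float64(200.06575423676895)) (np.float64(299.0947937349198), np.float64(211.8748315236252))
0.02 0.021 (np.float64(284.9537104164933), np.float64(198.6264524924762)) (np.float64(297.2280296954732), np.float64(207.48730981503456))
0.02 0.028 (np.float64(282.95748025356625), np.float64(197.18536967112772)) (np.float64(299.32464648021), np.float64(209.0008619532333))
```

Call:
drive_tool(linear=[[0.2,-0.2,1],[0.2,-0.2,2.5],[0.2,-0.2,4],[0.2,-0.2,5],[0.2,-0.2,5]], turn=[[0,0,-0.1],[0,0,-0.1],[0,0,-0.1],[0,0,-0.1],[0,0,-0.1]])

```text
clock: 3.25
position: [0.5544, 0.022, 0.1485]
tcp_rot: [-3.004, -0.918, 0.004]
contact_force: [0.0, -0.7, -0.6]
finger_gap: 0.498
```

```bash
python3 -c "
from h import *
import cv2
st();plan([.5553,.022,.15],34)
print(proj('scene',arm.observe()['position']))
cv2.imwrite('pics/s3.png',cv2.resize(arm.read_camera('scene')[170:260,245:335],None,fx=6.6,fy=6.6,interpolation=2))
cv2.imwrite('pics/t3.png',cv2.resize(arm.read_camera('top')[160:225,225:315],None,fx=7,fy=7,interpolation=2))
"
```

```text
t 3.25 pos [0.5544 0.022  0.1485] yaw 34.0 z [-0.002  0.    -1.   ] F [ 0.04 -0.73 -0.61] M [-0.008 -0.014 -0.005] gap 0.498 q [-0.09  0.28  1.63 -0.    1.23 -0.68]
lin cm [ 0.07  0.05 -0.15] turn [-0.02  0.02  0.  ]
(np.float64(290.9218822921802), np.float64(222.41548386118367))
```

View pics/s3.png

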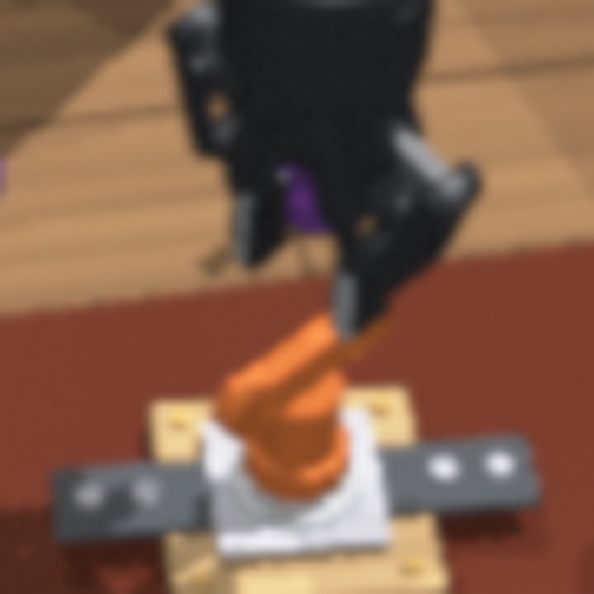

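View pics/t3.png

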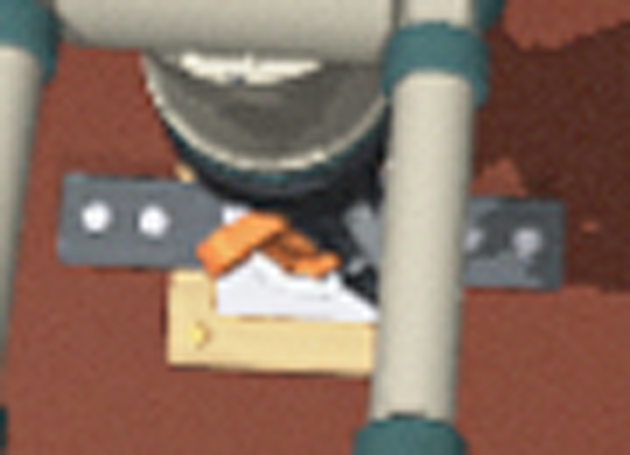

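Both fingertips straddle the bar in the scene view but look about 20 mm higher than the reported TCP. I'll narrow the gap, which is safe whichever height is right, and look again.

Call:
drive_tool(linear=[[0.05,0.05,0],[0.05,0.05,0],[0.05,0.05,0],[0.05,0.05,0]], turn=[[0,0,0],[0,0,0],[0,0,0],[0,0,0]], gripper=0.3)

```text
clock: 3.85
position: [0.556, 0.0219, 0.1499]
tcp_rot: [3.004, 0.919, 0.0]
contact_force: [-0.3, 0.9, 1.1]
finger_gap: 0.3
```

```bash
python3 -c "
from h import *
import cv2
st();plan([.5553,.022,.15],34)
print(proj('scene',arm.observe()['position']))
cv2.imwrite('pics/s4.png',cv2.resize(arm.read_camera('scene')[180:250,255:325],None,fx=8.5,fy=8.5,interpolation=2))
"
```

```text
t 3.85 pos [0.556  0.0219 0.1499] yaw 34.01 z [ 0. -0. -1.] F [-0.32  0.93  1.08] M [ 0.021  0.033 -0.039] gap 0.3 q [-0.09  0.28  1.63 -0.    1.23 -0.68]
lin cm [-0.05 -0.05 -0.01] turn [ 0. -0.  0.]
(np.float64(291.0233696480199), np.float64(222.48303438033443))
```

View pics/s4.png

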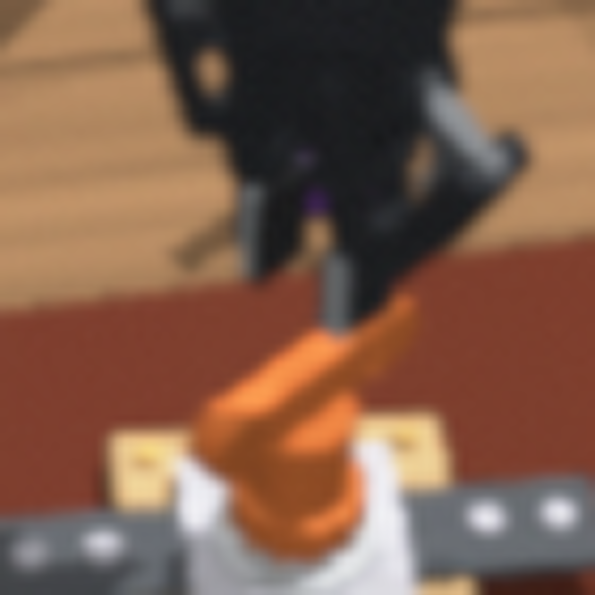

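Call:
drive_tool(linear=[[-0.05,-0.05,0.5],[-0.05,-0.05,1],[-0.05,-0.05,1.5],[-0.05,-0.05,1.7],[-0.05,-0.05,1.7]], turn=[[0,0,0],[0,0,0],[0,0,0],[0,0,0],[0,0,0]])

```text
clock: 4.53
position: [0.5551, 0.022, 0.1325]
tcp_rot: [-3.004, -0.919, 0.001]
contact_force: [0.3, -0.3, 0.3]
finger_gap: 0.304
```

```bash
python3 -c "
from h import *
import cv2
st();plan([.5553,.022,.132],34)
print(proj('scene',arm.observe()['position']))
cv2.imwrite('pics/s5.png',cv2.resize(arm.read_camera('scene')[180:250,255:325],None,fx=8.5,fy=8.5,interpolation=2))
cv2.imwrite('pics/t5.png',cv2.resize(arm.read_camera('top')[160:225,225:315],None,fx=7,fy=7,interpolation=2))
"
```

```text
t 4.53 pos [0.5551 0.022  0.1325] yaw 34.01 z [-0. -0. -1.] F [ 0.28 -0.31  0.32] M [ 0.034  0.012 -0.024] gap 0.304 q [-0.09  0.3   1.66 -0.    1.19 -0.68]
lin cm [0.01 0.01 0.05] turn [-0.  0.  0.]
(np.float64(290.73636142307805), np.float64(226.74384547816595))
```

View pics/s5.png

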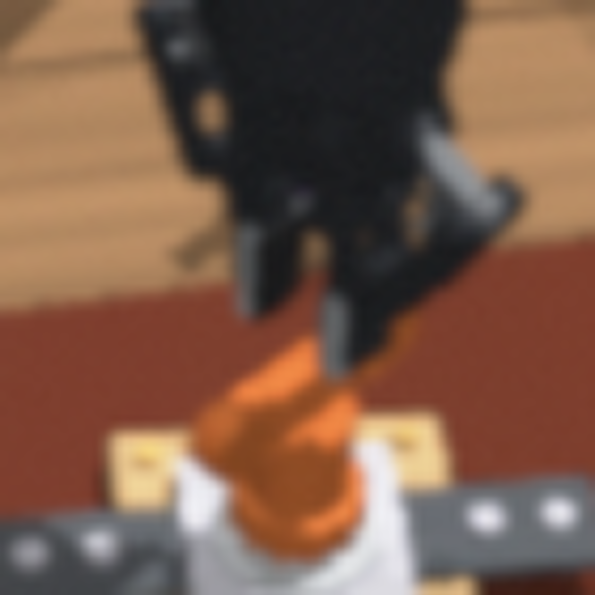

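View pics/t5.png

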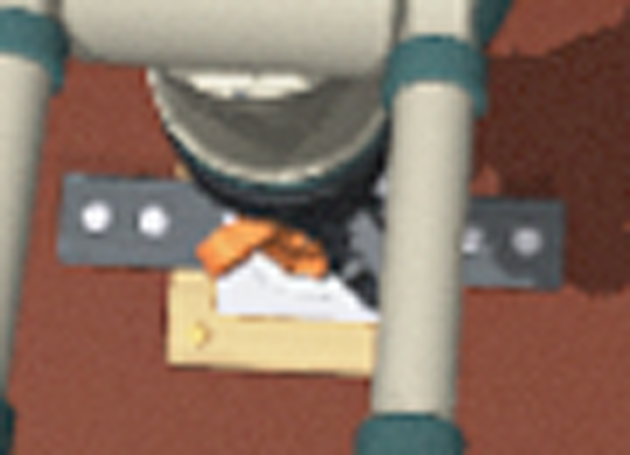

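Shelf shows between the left finger's bottom, crop (255,315), and the bar's back edge, near crop v=385. So the real tips are still above the bar and well behind the TCP. I'll keep descending gently and watch the force.

Call:
drive_tool(linear=[[0,0,0.2],[0,0,0.3],[0,0,0.3]], turn=[[0,0,0],[0,0,0],[0,0,0]])

```text
clock: 5.0
position: [0.5552, 0.022, 0.1297]
tcp_rot: [3.004, 0.919, -0.0]
contact_force: [0.1, -0.3, 1.3]
finger_gap: 0.3
```

Call:
drive_tool(linear=[[0,0,0.2],[0,0,0.3],[0,0,0.3]], turn=[[0,0,0],[0,0,0],[0,0,0]])

```text
clock: 5.38
position: [0.5551, 0.022, 0.1266]
tcp_rot: [-3.004, -0.919, 0.0]
contact_force: [-0.9, 0.1, 0.5]
finger_gap: 0.3
```

Call:
drive_tool(linear=[[0,0,0.2],[0,0,0.4],[0,0,0.4]], turn=[[0,0,0],[0,0,0],[0,0,0]])

```text
clock: 5.75
position: [0.555, 0.022, 0.1225]
tcp_rot: [-3.004, -0.919, 0.001]
contact_force: [-0.3, -0.2, -0.1]
finger_gap: 0.297
```

```bash
python3 -c "
from h import *
import cv2
st()
cv2.imwrite('pics/s6.png',cv2.resize(arm.read_camera('scene')[180:250,255:325],None,fx=8.5,fy=8.5,interpolation=2))
"
```

```text
t 5.75 pos [0.555  0.022  0.1225] yaw 34.01 z [-0.001 -0.    -1.   ] F [-0.32 -0.15 -0.1 ] M [-0.008 -0.005  0.046] gap 0.297 q [-0.09  0.3   1.67 -0.    1.16 -0.68]
```

View pics/s6.png

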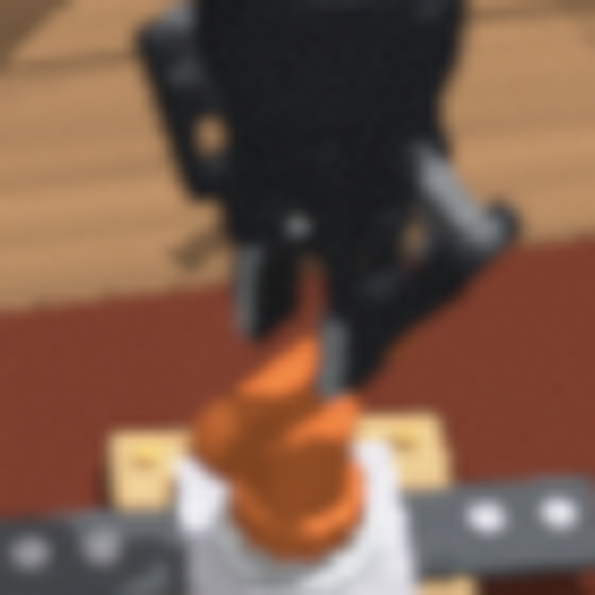

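```bash
python3 -c "
from h import *
c=np.array([np.cos(np.radians(34)),np.sin(np.radians(34)),0]);b=np.array([c[1],-c[0],0])
p=np.array([.555,.022,0])
C=lambda X:tuple(np.round((np.array(proj('scene',X))-[255,180]+.5)*8.5-.5).astype(int))
for z in(.13,.14,.15,.16):
  print(z,[C(p+s*c*h+b*.011+[0,0,z]) for s,h in((-1,.0273),(-1,.0127),(1,.0127),(1,.0273))],[C(p+s*c*h-b*.011+[0,0,z]) for s,h in((-1,.0127),(1,.0127))])
print('bar top corners',[C(p+b*l+c*w+[0,0,.152]) for l in(.045,-.045) for w in(-.006,.006)])
print('neck top',C(p+[0,0,.128]))
"
```

```text
0.13 [(np.int64(219), np.int64(377)), (np.int64(252), np.int64(402)), (np.int64(312), np.int64(448)), (np.int64(347), np.int64(474))] [(np.int64(302), np.int64(366)), (np.int64(362), np.int64(410))]
0.14 [(np.int64(219), np.int64(355)), (np.int64(253), np.int64(381)), (np.int64(313), np.int64(426)), (np.int64(349), np.int64(452))] [(np.int64(304), np.int64(344)), (np.int64(364), np.int64(388))]
0.15 [(np.int64(220), np.int64(333)), (np.int64(254), np.int64(358)), (np.int64(315), np.int64(404)), (np.int64(350), np.int64(430))] [(np.int64(305), np.int64(322)), (np.int64(365), np.int64(366))]
0.16 [(np.int64(221), np.int64(310)), (np.int64(255), np.int64(336)), (np.int64(316), np.int64(381)), (np.int64(352), np.int64(408))] [(np.int64(306), np.int64(299)), (np.int64(367), np.int64(344))]
bar top corners [(np.int64(190), np.int64(425)), (np.int64(218), np.int64(447)), (np.int64(397), np.int64(273)), (np.int64(426), np.int64(293))]
neck top (np.int64(307), np.int64(411))
```

Call:
drive_tool(linear=[[0,0,0.2],[0,0,0.3],[0,0,0.3]], turn=[[0,0,0],[0,0,0],[0,0,0]])

```text
clock: 6.18
position: [0.5552, 0.022, 0.1197]
tcp_rot: [-3.004, -0.919, 0.0]
contact_force: [0.5, -0.5, 0.8]
finger_gap: 0.3
```

Call:
drive_tool(linear=[[0,0,0.2],[0,0,0.3],[0,0,0.3]], turn=[[0,0,0],[0,0,0],[0,0,0]])

```text
clock: 6.55
position: [0.5551, 0.022, 0.1166]
tcp_rot: [-3.004, -0.919, 0.0]
contact_force: [-0.5, 0.4, 0.0]
finger_gap: 0.299
```

Call:
drive_tool(linear=[[0,0,0.2],[0,0,0.4],[0,0,0.4]], turn=[[0,0,0],[0,0,0],[0,0,0]])

```text
clock: 6.92
position: [0.5551, 0.022, 0.1126]
tcp_rot: [-3.004, -0.919, 0.001]
contact_force: [-0.0, 0.5, 0.2]
finger_gap: 0.299
```

```bash
python3 -c "
from h import *
import cv2
st()
cv2.imwrite('pics/s7.png',cv2.resize(arm.read_camera('scene')[180:250,255:325],None,fx=8.5,fy=8.5,interpolation=2))
"
```

```text
t 6.92 pos [0.5551 0.022  0.1126] yaw 34.01 z [-0. -0. -1.] F [-0.05  0.52  0.21] M [-0.017 -0.002  0.034] gap 0.299 q [-0.09  0.31  1.69 -0.    1.14 -0.68]
```

View pics/s7.png

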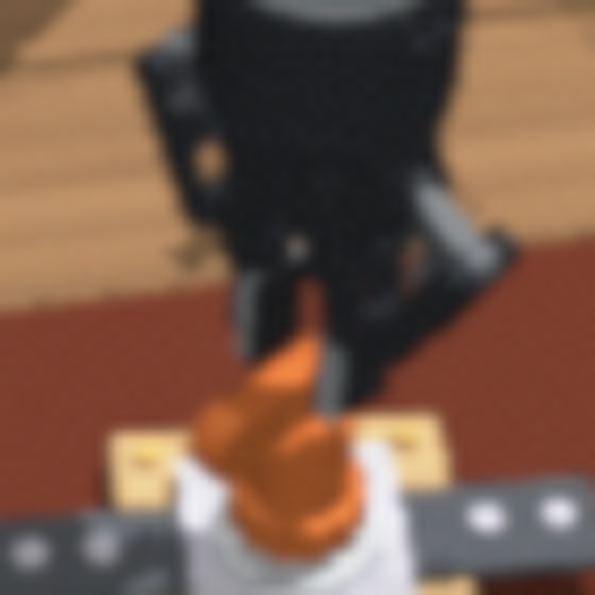

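Call:
drive_tool(linear=[[0,0,0.2],[0,0,0.4],[0,0,0.4]], turn=[[0,0,0],[0,0,0],[0,0,0]])

```text
clock: 7.35
position: [0.5551, 0.022, 0.1086]
tcp_rot: [-3.004, -0.919, 0.001]
contact_force: [0.3, -0.9, 0.6]
finger_gap: 0.302
```

Call:
drive_tool(linear=[[0,0,0.2],[0,0,0.4],[0,0,0.4]], turn=[[0,0,0],[0,0,0],[0,0,0]])

```text
clock: 7.72
position: [0.5551, 0.022, 0.1045]
tcp_rot: [-3.004, -0.919, 0.001]
contact_force: [0.6, -0.3, -0.3]
finger_gap: 0.297
```

Call:
drive_tool(linear=[[0,0,0.2],[0,0,0.3],[0,0,0.3]], turn=[[0,0,0],[0,0,0],[0,0,0]])

```text
clock: 8.1
position: [0.5551, 0.022, 0.1017]
tcp_rot: [-3.004, -0.919, 0.0]
contact_force: [-0.6, 0.5, 0.6]
finger_gap: 0.303
```

```bash
python3 -c "
from h import *
import cv2
st()
cv2.imwrite('pics/s8.png',cv2.resize(arm.read_camera('scene')[180:250,255:325],None,fx=8.5,fy=8.5,interpolation=2))
"
```

```text
t 8.1 pos [0.5551 0.022  0.1017] yaw 34.0 z [-0. -0. -1.] F [-0.59  0.53  0.62] M [-0.068  0.024 -0.019] gap 0.303 q [-0.09  0.32  1.7  -0.    1.12 -0.68]
```

View pics/s8.png

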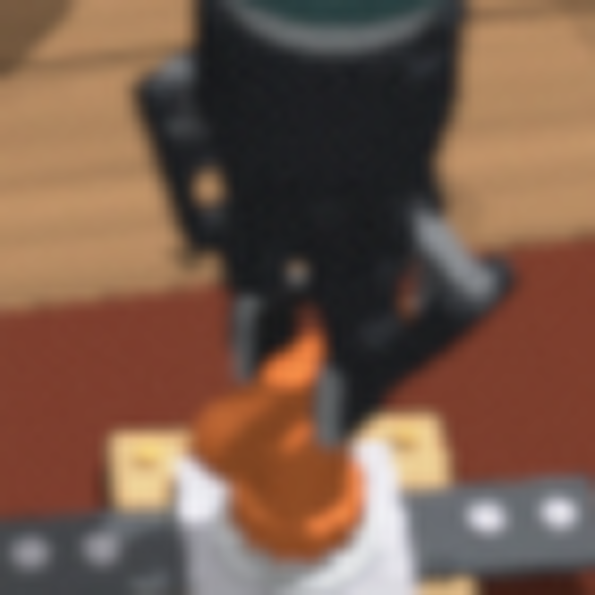

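The bar is now between the fingers, with the tips about 13 mm below its top and no contact force. Next I'll narrow to a fork.

Call:
drive_tool(linear=[[0,0,0],[0,0,0],[0,0,0]], turn=[[0,0,0],[0,0,0],[0,0,0]], gripper=0.23)

```text
clock: 8.52
position: [0.5553, 0.022, 0.1018]
tcp_rot: [3.004, 0.919, 0.0]
contact_force: [-0.2, 0.3, -0.1]
finger_gap: 0.227
```

Call:
drive_tool(linear=[[0,0,0],[0,0,0],[0,0,0]], turn=[[0,0,0],[0,0,0],[0,0,0]], gripper=0.19)

```text
clock: 8.9
position: [0.5552, 0.022, 0.1018]
tcp_rot: [3.004, 0.919, -0.0]
contact_force: [-0.5, 0.1, -0.1]
finger_gap: 0.19
```

```bash
python3 -c "
from h import *
import cv2
st()
cv2.imwrite('pics/s9.png',cv2.resize(arm.read_camera('scene')[180:250,255:325],None,fx=8.5,fy=8.5,interpolation=2))
"
```

```text
t 8.9 pos [0.5552 0.022  0.1018] yaw 34.01 z [-0. -0. -1.] F [-0.47  0.11 -0.07] M [ 0.005  0.016 -0.022] gap 0.19 q [-0.09  0.32  1.7  -0.    1.12 -0.68]
```

View pics/s9.png

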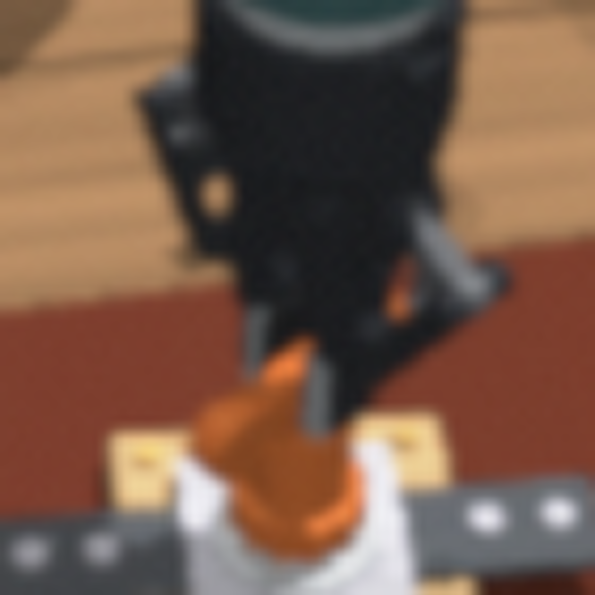

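Call:
drive_tool(linear=[[0,0,0],[0,0,0],[0,0,0]], turn=[[0,0,-1],[0,0,-2],[0,0,-2]])

```text
clock: 9.32
position: [0.5552, 0.022, 0.1018]
tcp_rot: [2.913, 1.175, -0.0]
contact_force: [0.0, -0.4, -0.0]
finger_gap: 0.193
```

```bash
python3 -c "
from h import *
st()"
```

```text
t 9.32 pos [0.5552 0.022  0.1018] yaw 43.95 z [-0. -0. -1.] F [ 0.04 -0.41 -0.05] M [-0.004  0.004  0.036] gap 0.193 q [-0.09  0.32  1.7  -0.    1.12 -0.85]
```

Call:
drive_tool(linear=[[0,0,0],[0,0,0]], turn=[[0,0,-1],[0,0,-1]])

```text
clock: 9.57
position: [0.5553, 0.0219, 0.1019]
tcp_rot: [2.86, 1.3, 0.0]
contact_force: [-0.6, -0.4, -0.9]
finger_gap: 0.191
```

```bash
python3 -c "
from h import *
st()"
```

```text
t 9.57 pos [0.5553 0.0219 0.1019] yaw 48.88 z [ 0. -0. -1.] F [-0.63 -0.43 -0.9 ] M [0.002 0.059 0.032] gap 0.191 q [-0.09  0.32  1.7  -0.    1.12 -0.94]
```

Call:
drive_tool(linear=[[0,0,0],[0,0,0]], turn=[[0,0,-1],[0,0,-1]])

```text
clock: 9.82
position: [0.5553, 0.0219, 0.1019]
tcp_rot: [2.801, 1.423, 0.0]
contact_force: [-0.1, -0.4, 0.5]
finger_gap: 0.192
```

```bash
python3 -c "
from h import *
import cv2
st()
cv2.imwrite('pics/s10.png',cv2.resize(arm.read_camera('scene')[180:250,255:325],None,fx=8.5,fy=8.5,interpolation=2))"
```

```text
t 9.82 pos [0.5553 0.0219 0.1019] yaw 53.85 z [ 0. -0. -1.] F [-0.14 -0.44  0.48] M [ 0.018  0.038 -0.037] gap 0.192 q [-0.09  0.32  1.7  -0.    1.12 -1.03]
```

View pics/s10.png

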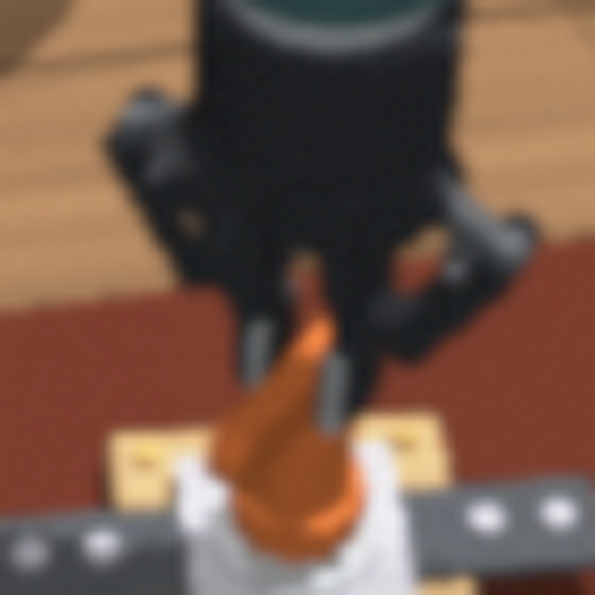

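The bar follows the fork. Its left end moved from crop (200,430) to (225,460). From here I'll take small checked steps so I stay well under 0.4 N m at the stop.

Call:
drive_tool(linear=[[0,0,0],[0,0,0]], turn=[[0,0,-0.7],[0,0,-0.7]])

```text
clock: 10.12
position: [0.5553, 0.022, 0.1018]
tcp_rot: [2.756, 1.508, 0.0]
contact_force: [0.1, 0.3, 0.8]
finger_gap: 0.192
```

```bash
python3 -c "
from h import *
st()"
```

```text
t 10.12 pos [0.5553 0.022  0.1018] yaw 57.37 z [ 0. -0. -1.] F [0.13 0.25 0.84] M [-0.005 -0.018 -0.013] gap 0.192 q [-0.09  0.32  1.7  -0.    1.12 -1.09]
```

Call:
drive_tool(linear=[[0,0,0],[0,0,0]], turn=[[0,0,-0.7],[0,0,-0.7]])

```text
clock: 10.38
position: [0.5553, 0.022, 0.1018]
tcp_rot: [2.709, 1.591, 0.0]
contact_force: [-0.3, -0.2, 0.6]
finger_gap: 0.191
```

```bash
python3 -c "
from h import *
st()"
```

```text
t 10.38 pos [0.5553 0.022  0.1018] yaw 60.87 z [ 0. -0. -1.] F [-0.31 -0.18  0.57] M [ 0.03   0.002 -0.001] gap 0.191 q [-0.09  0.32  1.7  -0.    1.12 -1.15]
```

Call:
drive_tool(linear=[[0,0,0],[0,0,0]], turn=[[0,0,-0.7],[0,0,-0.7]])

```text
clock: 10.62
position: [0.5553, 0.022, 0.1018]
tcp_rot: [2.659, 1.673, 0.0]
contact_force: [-0.7, -0.4, 0.8]
finger_gap: 0.189
```

```bash
python3 -c "
from h import *
st()"
```

```text
t 10.62 pos [0.5553 0.022  0.1018] yaw 64.37 z [ 0. -0. -1.] F [-0.69 -0.37  0.78] M [-0.028  0.063  0.024] gap 0.189 q [-0.09  0.32  1.7  -0.    1.12 -1.21]
```

Call:
drive_tool(linear=[[0,0,0],[0,0,0]], turn=[[0,0,-0.7],[0,0,-0.7]])

```text
clock: 10.88
position: [0.5553, 0.0219, 0.1018]
tcp_rot: [2.606, 1.754, -0.0]
contact_force: [0.5, 0.3, 0.3]
finger_gap: 0.189
```

```bash
python3 -c "
from h import *
st()"
```

```text
t 10.88 pos [0.5553 0.0219 0.1018] yaw 67.87 z [ 0. -0. -1.] F [0.48 0.32 0.32] M [-0.03   0.003 -0.021] gap 0.189 q [-0.09  0.32  1.7  -0.    1.12 -1.27]
```

Call:
drive_tool(linear=[[0,0,0],[0,0,0]], turn=[[0,0,-0.7],[0,0,-0.7]])

```text
clock: 11.12
position: [0.5552, 0.022, 0.1017]
tcp_rot: [-2.552, -1.832, 0.0]
contact_force: [-1.2, 0.5, 0.9]
finger_gap: 0.19
```

```bash
python3 -c "
from h import *
st()"
```

```text
t 11.12 pos [0.5552 0.022  0.1017] yaw 71.36 z [-0. -0. -1.] F [-1.19  0.46  0.95] M [-0.001 -0.006 -0.025] gap 0.19 q [-0.09  0.32  1.7  -0.    1.12 -1.33]
```

Call:
drive_tool(linear=[[0,0,0],[0,0,0]], turn=[[0,0,-0.7],[0,0,-0.7]])

```text
clock: 11.38
position: [0.5552, 0.022, 0.1018]
tcp_rot: [2.495, 1.91, -0.0]
contact_force: [1.3, -0.6, 1.6]
finger_gap: 0.187
```

```bash
python3 -c "
from h import *
import cv2
st()
cv2.imwrite('pics/s11.png',cv2.resize(arm.read_camera('scene')[180:250,255:325],None,fx=8.5,fy=8.5,interpolation=2))"
```

```text
t 11.38 pos [0.5552 0.022  0.1018] yaw 74.87 z [ 0. -0. -1.] F [ 1.27 -0.57  1.63] M [ 0.016 -0.031  0.02 ] gap 0.187 q [-0.09  0.32  1.7  -0.    1.12 -1.39]
```

View pics/s11.png

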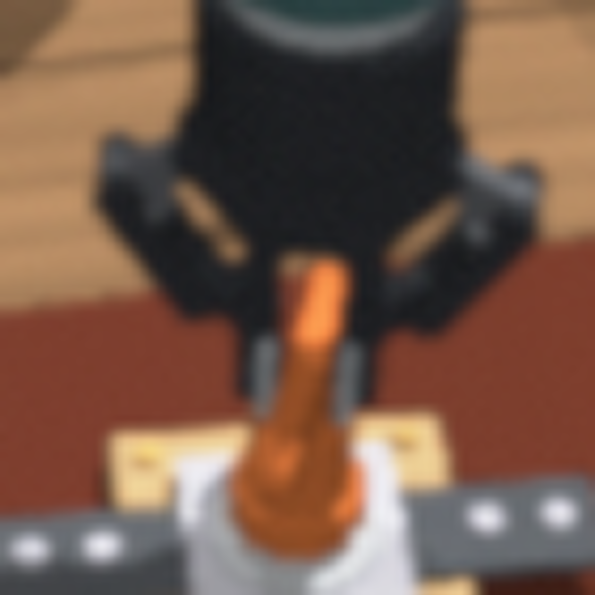

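The bar has turned about 30°. The skirt bottom at crop (295,555) hasn't changed, so it hasn't dropped. I'll continue.

Call:
drive_tool(linear=[[0,0,0],[0,0,0]], turn=[[0,0,-0.7],[0,0,-0.7]])

```text
clock: 11.68
position: [0.5552, 0.022, 0.1017]
tcp_rot: [-2.435, -1.985, 0.0]
contact_force: [0.3, -1.3, 0.4]
finger_gap: 0.192
```

```bash
python3 -c "
from h import *
st()"
```

```text
t 11.68 pos [0.5552 0.022  0.1017] yaw 78.39 z [-0. -0. -1.] F [ 0.25 -1.33  0.35] M [-0.056 -0.016  0.014] gap 0.192 q [-0.09  0.32  1.7  -0.    1.12 -1.45]
```

Call:
drive_tool(linear=[[0,0,0],[0,0,0]], turn=[[0,0,-0.7],[0,0,-0.7]])

```text
clock: 11.92
position: [0.5552, 0.022, 0.1017]
tcp_rot: [-2.373, -2.058, 0.0]
contact_force: [-0.1, -0.0, 0.6]
finger_gap: 0.189
```

```bash
python3 -c "
from h import *
st()"
```

```text
t 11.93 pos [0.5552 0.022  0.1017] yaw 81.88 z [-0. -0. -1.] F [-0.06 -0.02  0.62] M [-0.022 -0.007  0.025] gap 0.189 q [-0.09  0.32  1.7  -0.    1.12 -1.51]
```

Call:
drive_tool(linear=[[0,0,0],[0,0,0]], turn=[[0,0,-0.7],[0,0,-0.7]])

```text
clock: 12.18
position: [0.5552, 0.022, 0.1017]
tcp_rot: [2.309, 2.13, -0.0]
contact_force: [0.3, 0.4, 1.6]
finger_gap: 0.193
```

```bash
python3 -c "
from h import *
st()"
```

```text
t 12.18 pos [0.5552 0.022  0.1017] yaw 85.37 z [-0. -0. -1.] F [0.32 0.43 1.58] M [ 0.019 -0.02   0.002] gap 0.193 q [-0.09  0.32  1.7  -0.    1.12 -1.58]
```

Call:
drive_tool(linear=[[0,0,0],[0,0,0]], turn=[[0,0,-0.7],[0,0,-0.7]])

```text
clock: 12.42
position: [0.5552, 0.022, 0.1018]
tcp_rot: [2.243, 2.199, -0.0]
contact_force: [0.2, -0.4, -0.1]
finger_gap: 0.187
```

```bash
python3 -c "
from h import *
st()"
```

```text
t 12.43 pos [0.5552 0.022  0.1018] yaw 88.87 z [ 0. -0. -1.] F [ 0.23 -0.39 -0.1 ] M [ 0.02  -0.013  0.007] gap 0.187 q [-0.09  0.32  1.7  -0.    1.12 -1.64]
```

Call:
drive_tool(linear=[[0,0,0],[0,0,0]], turn=[[0,0,-0.7],[0,0,-0.7]])

```text
clock: 12.68
position: [0.5553, 0.0219, 0.1018]
tcp_rot: [2.175, 2.267, -0.0]
contact_force: [0.4, -0.1, 0.8]
finger_gap: 0.185
```

```bash
python3 -c "
from h import *
import cv2
st()
cv2.imwrite('pics/s12.png',cv2.resize(arm.read_camera('scene')[180:250,255:325],None,fx=8.5,fy=8.5,interpolation=2))"
```

```text
t 12.68 pos [0.5553 0.0219 0.1018] yaw 92.37 z [ 0. -0. -1.] F [ 0.37 -0.14  0.76] M [-0.032  0.031 -0.031] gap 0.185 q [-0.09  0.32  1.7  -0.    1.12 -1.7 ]
```

View pics/s12.png

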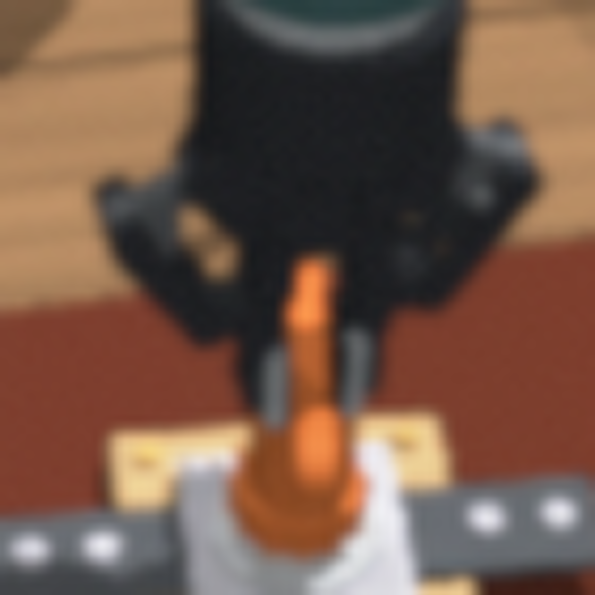

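Call:
drive_tool(linear=[[0,0,0],[0,0,0]], turn=[[0,0,-0.7],[0,0,-0.7]])

```text
clock: 12.98
position: [0.5552, 0.022, 0.1017]
tcp_rot: [-2.104, -2.333, 0.0]
contact_force: [-0.3, -1.3, 1.2]
finger_gap: 0.19
```

```bash
python3 -c "
from h import *
st()
C=lambda X:tuple(np.round((np.array(proj('scene',X))-[255,180]+.5)*8.5-.5).astype(int))
for z in(.147,.152,.155):
  for a in(-15,-5,5):
    d=np.array([np.cos(np.radians(a)),np.sin(np.radians(a)),0])*.045
    print(z,a,C(np.array([.5552,.022,z])+d),C(np.array([.5552,.022,z])-d))
"
```

```text
t 12.97 pos [0.5552 0.022  0.1017] yaw 95.89 z [-0. -0. -1.] F [-0.27 -1.28  1.19] M [-0.021 -0.001 -0.024] gap 0.19 q [-0.09  0.32  1.7  -0.    1.12 -1.76]
0.147 -15 (np.int64(301), np.int64(483)) (np.int64(317), np.int64(263))
0.147 -5 (np.int64(328), np.int64(483)) (np.int64(292), np.int64(263))
0.147 5 (np.int64(354), np.int64(479)) (np.int64(267), np.int64(266))
0.152 -15 (np.int64(302), np.int64(471)) (np.int64(318), np.int64(252))
0.152 -5 (np.int64(329), np.int64(472)) (np.int64(292), np.int64(252))
0.152 5 (np.int64(355), np.int64(468)) (np.int64(268), np.int64(255))
0.155 -15 (np.int64(303), np.int64(465)) (np.int64(318), np.int64(245))
0.155 -5 (np.int64(329), np.int64(465)) (np.int64(293), np.int64(245))
0.155 5 (np.int64(356), np.int64(461)) (np.int64(268), np.int64(248))
```

Call:
drive_tool(linear=[[0,0,0],[0,0,0]], turn=[[0,0,-0.7],[0,0,-0.7]])

```text
clock: 13.22
position: [0.5552, 0.022, 0.1018]
tcp_rot: [2.032, 2.396, -0.0]
contact_force: [0.0, 0.3, 1.0]
finger_gap: 0.192
```

```bash
python3 -c "
from h import *
st()"
```

```text
t 13.22 pos [0.5552 0.022  0.1018] yaw 99.38 z [ 0. -0. -1.] F [0.02 0.33 1.  ] M [-0.02   0.019 -0.008] gap 0.192 q [-0.09  0.32  1.7  -0.    1.12 -1.82]
```

Call:
drive_tool(linear=[[0,0,0],[0,0,0]], turn=[[0,0,-0.7],[0,0,-0.7]])

```text
clock: 13.48
position: [0.5552, 0.022, 0.1018]
tcp_rot: [1.958, 2.456, -0.0]
contact_force: [-0.1, 1.5, 0.0]
finger_gap: 0.19
```

```bash
python3 -c "
from h import *
st()"
```

```text
t 13.47 pos [0.5552 0.022  0.1018] yaw 102.87 z [ 0. -0. -1.] F [-0.11  1.48  0.03] M [ 0.014 -0.067  0.027] gap 0.19 q [-0.09  0.32  1.7  -0.    1.12 -1.88]
```

Call:
drive_tool(linear=[[0,0,0],[0,0,0]], turn=[[0,0,-0.7],[0,0,-0.7]])

```text
clock: 13.72
position: [0.5552, 0.022, 0.1017]
tcp_rot: [-1.883, -2.515, 0.0]
contact_force: [0.4, 0.5, 0.5]
finger_gap: 0.194
```

```bash
python3 -c "
from h import *
st()"
```

```text
t 13.72 pos [0.5552 0.022  0.1017] yaw 106.37 z [-0. -0. -1.] F [0.43 0.54 0.49] M [-0.023 -0.011  0.02 ] gap 0.194 q [-0.09  0.32  1.7  -0.    1.12 -1.94]
```

Call:
drive_tool(linear=[[0,0,0],[0,0,0]], turn=[[0,0,-0.7],[0,0,-0.7]])

```text
clock: 13.98
position: [0.5552, 0.022, 0.1017]
tcp_rot: [-1.805, -2.571, 0.0]
contact_force: [-0.1, 0.7, 0.3]
finger_gap: 0.186
```

```bash
python3 -c "
from h import *
import cv2
st()
cv2.imwrite('pics/s13.png',cv2.resize(arm.read_camera('scene')[180:250,255:325],None,fx=8.5,fy=8.5,interpolation=2))"
```

```text
t 13.97 pos [0.5552 0.022  0.1017] yaw 109.87 z [-0. -0. -1.] F [-0.1   0.71  0.28] M [-0.021  0.034 -0.028] gap 0.186 q [-0.09  0.32  1.7  -0.    1.12 -2.  ]
```

View pics/s13.png

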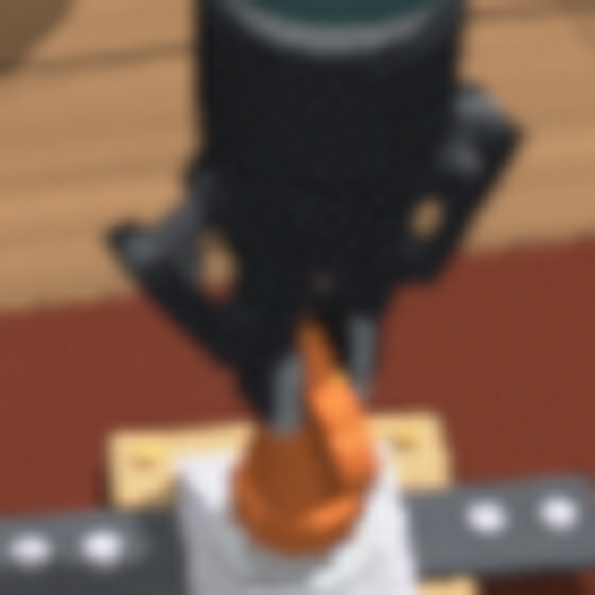

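No stop yet, and the bar has turned about 64°. I'll keep going.

Call:
drive_tool(linear=[[0,0,0],[0,0,0]], turn=[[0,0,-0.7],[0,0,-0.7]])

```text
clock: 14.28
position: [0.5553, 0.0219, 0.1018]
tcp_rot: [1.725, 2.625, -0.0]
contact_force: [-0.4, 0.3, 1.1]
finger_gap: 0.187
```

```bash
python3 -c "
from h import *
st()"
```

```text
t 14.28 pos [0.5553 0.0219 0.1018] yaw 113.39 z [ 0. -0. -1.] F [-0.36  0.29  1.09] M [-0.02  -0.042  0.059] gap 0.187 q [-0.09  0.32  1.7  -0.    1.12 -2.06]
```

Call:
drive_tool(linear=[[0,0,0],[0,0,0]], turn=[[0,0,-0.6],[0,0,-0.6]])

```text
clock: 14.52
position: [0.5552, 0.0219, 0.1017]
tcp_rot: [1.656, 2.67, -0.0]
contact_force: [0.5, -0.3, 1.0]
finger_gap: 0.194
```

```bash
python3 -c "
from h import *
st()"
```

```text
t 14.53 pos [0.5552 0.0219 0.1017] yaw 116.39 z [-0. -0. -1.] F [ 0.52 -0.25  1.01] M [-0.078  0.044  0.003] gap 0.194 q [-0.09  0.32  1.7  -0.    1.12 -2.12]
```

Call:
drive_tool(linear=[[0,0,0],[0,0,0]], turn=[[0,0,-0.6],[0,0,-0.6]])

```text
clock: 14.78
position: [0.5551, 0.022, 0.1016]
tcp_rot: [-1.585, -2.712, 0.0]
contact_force: [-0.5, -0.9, 0.5]
finger_gap: 0.188
```

```bash
python3 -c "
from h import *
st()"
```

```text
t 14.78 pos [0.5551 0.022  0.1016] yaw 119.39 z [-0.  0. -1.] F [-0.49 -0.9   0.47] M [-0.005  0.024 -0.008] gap 0.188 q [-0.09  0.32  1.7  -0.    1.12 -2.17]
```

Call:
drive_tool(linear=[[0,0,0],[0,0,0]], turn=[[0,0,-0.6],[0,0,-0.6]])

```text
clock: 15.02
position: [0.5551, 0.022, 0.1016]
tcp_rot: [-1.514, -2.753, 0.0]
contact_force: [-0.6, 0.6, -0.3]
finger_gap: 0.188
```

```bash
python3 -c "
from h import *
import cv2
st()
cv2.imwrite('pics/s14.png',cv2.resize(arm.read_camera('scene')[180:250,255:325],None,fx=8.5,fy=8.5,interpolation=2))"
```

```text
t 15.03 pos [0.5551 0.022  0.1016] yaw 122.39 z [-0.  0. -1.] F [-0.57  0.64 -0.3 ] M [-0.022  0.    -0.022] gap 0.188 q [-0.09  0.32  1.7  -0.    1.12 -2.22]
```

View pics/s14.png

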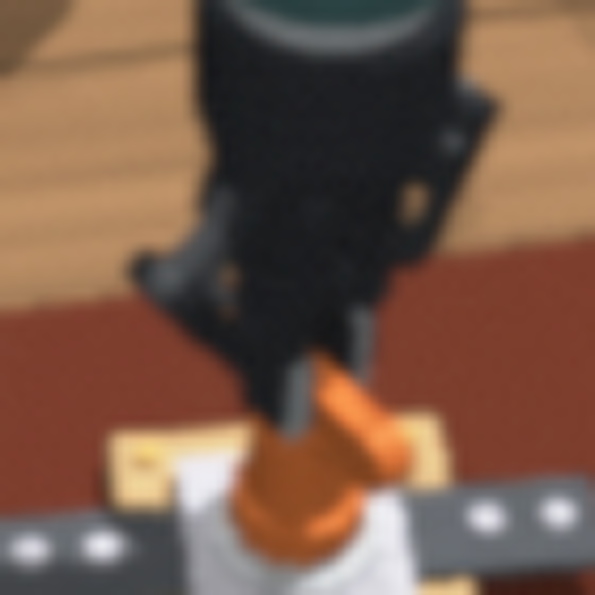

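The skirt bottom is now at crop (295,565), against 555 before, so it looks as if it dropped. I'll measure the lowest orange row across the pictures.

```bash
python3 -c "
import cv2,numpy as np
for i in range(4,15):
    try: im=cv2.imread('pics/s%d.png'%i)
    except: continue
    if im is None or im.shape[0]!=595: continue
    h=cv2.cvtColor(im,cv2.COLOR_BGR2HSV); m=(h[...,0]>4)&(h[...,0]<14)&(h[...,1]>190)&(h[...,2]>90)
    print(i,[int(np.where(m[440:,c])[0].max()+440) for c in (270,290,310,330)])
"
```

```text
4 [536, 544, 506, 492]
5 [534, 544, 456, 537]
6 [497, 544, 507, 537]Traceback (most recent call last):
  File "<string>", line 8, in <module>
    print(i,[int(np.where(m[440:,c])[0].max()+440) for c in (270,290,310,330)])
                 ~~~~~~~~~~~~~~~~~~~~~~~~~~^^
    return umr_maximum(a, axis, None, out, keepdims, initial, where)
ValueError: zero-size array to reduction operation maximum which has no identity
```

```bash
python3 -c "
import cv2,numpy as np
for i in range(4,15):
    im=cv2.imread('pics/s%d.png'%i)
    if im is None: continue
    b,g,r=[im[...,k].astype(int) for k in range(3)]; m=(r-b)>75
    out=[]
    for c in (265,280,295,310,325):
        z=np.where(m[460:590,c])[0]; out.append(int(z.max()+460) if len(z) else None)
    print(i,out)
"
```

```text
4 [546, 554, 555, 555, 548]
5 [545, 554, 555, 555, 548]
6 [545, 554, 555, 555, 548]
7 [545, 554, 555, 555, 548]
8 [545, 554, 555, 555, 548]
9 [545, 554, 555, 555, 548]
10 [547, 553, 557, 555, 552]
11 [544, 551, 554, 554, 548]
12 [544, 549, 551, 551, 548]
13 [540, 547, 550, 548, 545]
14 [551, 557, 559, 559, 553]
```

Confirmed. The rim climbed about 5 crop px and then dropped about 10 px (4 to 5 mm), with the force and moment at noise level. Next I'll lower the fork 6 mm and reverse through the slack.

Call:
drive_tool(linear=[[0,0,0.2],[0,0,0.4],[0,0,0.6],[0,0,0.6],[0,0,0.6]], turn=[[0,0,0],[0,0,1],[0,0,2],[0,0,3],[0,0,3]])

```text
clock: 15.7
position: [0.5557, 0.0219, 0.0961]
tcp_rot: [1.856, 2.533, 0.001]
contact_force: [0.0, -0.6, 1.3]
finger_gap: 0.19
```

```bash
python3 -c "
from h import *
st()"
```

```text
t 15.7 pos [0.5557 0.0219 0.0961] yaw 107.53 z [ 0.001 -0.    -1.   ] F [ 0.   -0.59  1.27] M [-0.033 -0.043 -0.037] gap 0.19 q [-0.09  0.33  1.71 -0.    1.1  -1.96]
```

Call:
drive_tool(linear=[[0,0,0],[0,0,0],[0,0,0],[0,0,0]], turn=[[0,0,0.7],[0,0,1.4],[0,0,2],[0,0,2]])

```text
clock: 16.2
position: [0.5553, 0.0219, 0.0958]
tcp_rot: [2.069, 2.363, -0.0]
contact_force: [-0.3, -0.6, 1.4]
finger_gap: 0.191
```

```bash
cat > look.py <<'E'
import sys,cv2
from h import *
st()
im=cv2.resize(arm.read_camera('scene')[180:250,255:325],None,fx=8.5,fy=8.5,interpolation=2)
cv2.imwrite('pics/s%s.png'%sys.argv[1],im)
b,g,r=[im[...,k].astype(int) for k in range(3)]; m=(r-b)>75
out=[]
for c in (265,280,295,310,325):
    z=np.where(m[460:590,c])[0]; out.append(int(z.max()+460) if len(z) else None)
print(out)
E
python3 look.py 15
```

```text
t 16.2 pos [0.5553 0.0219 0.0958] yaw 97.59 z [ 0. -0. -1.] F [-0.31 -0.56  1.44] M [-0.06  -0.06   0.013] gap 0.191 q [-0.09  0.33  1.71 -0.    1.1  -1.79]
[554, 558, 560, 558, 554]
```

View pics/s15.png

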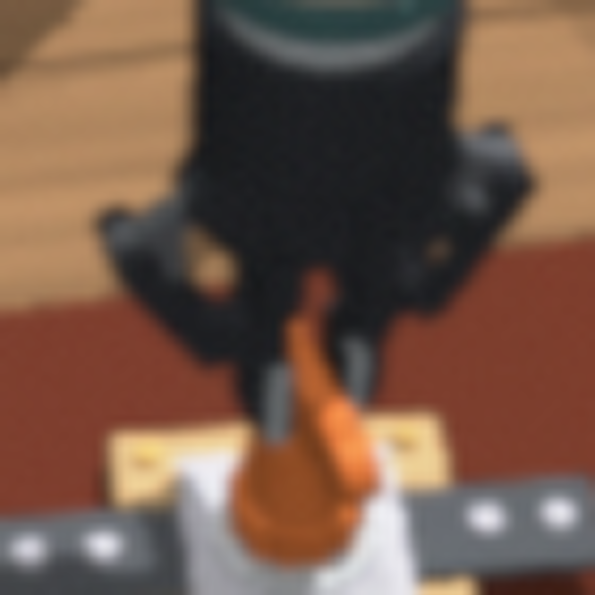

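Call:
drive_tool(linear=[[0,0,0],[0,0,0],[0,0,0],[0,0,0]], turn=[[0,0,0.6],[0,0,1.2],[0,0,1.6],[0,0,1.6]])

```text
clock: 16.75
position: [0.555, 0.0221, 0.0956]
tcp_rot: [-2.23, -2.213, 0.0]
contact_force: [-0.8, -0.2, 0.3]
finger_gap: 0.187
```

```bash
python3 look.py 16
```

```text
t 16.75 pos [0.555  0.0221 0.0956] yaw 89.55 z [-0.  0. -1.] F [-0.83 -0.15  0.27] M [-0.031  0.005  0.02 ] gap 0.187 q [-0.09  0.33  1.71 -0.    1.1  -1.65]
[552, 559, 560, 560, 554]
```

Call:
drive_tool(linear=[[0,0,0],[0,0,0],[0,0,0],[0,0,0]], turn=[[0,0,0.6],[0,0,1.2],[0,0,1.6],[0,0,1.6]])

```text
clock: 17.3
position: [0.5552, 0.022, 0.0957]
tcp_rot: [-2.379, -2.051, 0.0]
contact_force: [0.1, 0.8, -0.4]
finger_gap: 0.188
```

```bash
python3 look.py 17
```

```text
t 17.3 pos [0.5552 0.022  0.0957] yaw 81.54 z [-0. -0. -1.] F [ 0.06  0.76 -0.37] M [-0.03  -0.007 -0.016] gap 0.188 q [-0.09  0.33  1.71 -0.    1.1  -1.51]
[550, 559, 560, 561, 555]
```

View pics/s17.png

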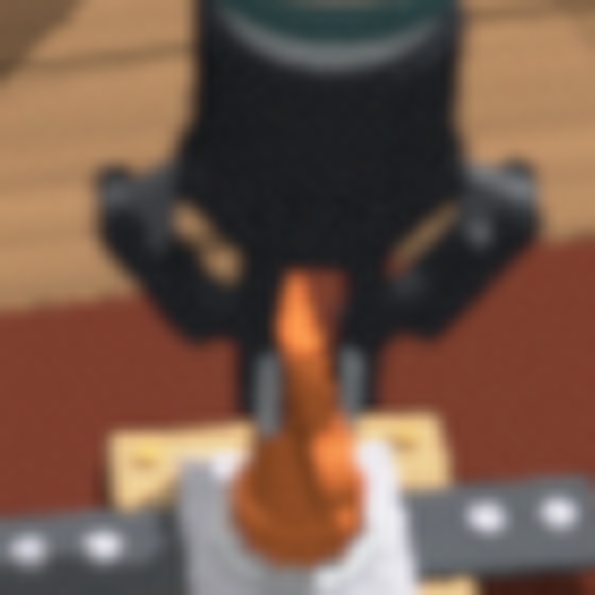

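Call:
drive_tool(linear=[[0,0,0],[0,0,0],[0,0,0],[0,0,0]], turn=[[0,0,0.6],[0,0,1.2],[0,0,1.6],[0,0,1.6]])

```text
clock: 17.85
position: [0.5552, 0.022, 0.0958]
tcp_rot: [2.517, 1.88, -0.0]
contact_force: [0.1, 0.2, 0.7]
finger_gap: 0.193
```

```bash
python3 look.py 18
```

```text
t 17.85 pos [0.5552 0.022  0.0958] yaw 73.54 z [-0. -0. -1.] F [0.14 0.17 0.75] M [-0.044 -0.004 -0.012] gap 0.193 q [-0.09  0.33  1.71 -0.    1.1  -1.37]
[553, 558, 562, 561, 556]
```

Call:
drive_tool(linear=[[0,0,0],[0,0,0],[0,0,0],[0,0,0]], turn=[[0,0,0.6],[0,0,1.2],[0,0,1.6],[0,0,1.6]])

```text
clock: 18.4
position: [0.5552, 0.022, 0.0958]
tcp_rot: [2.642, 1.7, -0.0]
contact_force: [0.7, -0.6, -0.2]
finger_gap: 0.19
```

```bash
python3 look.py 19
```

```text
t 18.4 pos [0.5552 0.022  0.0958] yaw 65.53 z [-0. -0. -1.] F [ 0.73 -0.58 -0.21] M [0.032 0.002 0.006] gap 0.19 q [-0.09  0.33  1.71 -0.    1.1  -1.23]
[555, 559, 563, 561, 558]
```

View pics/s19.png

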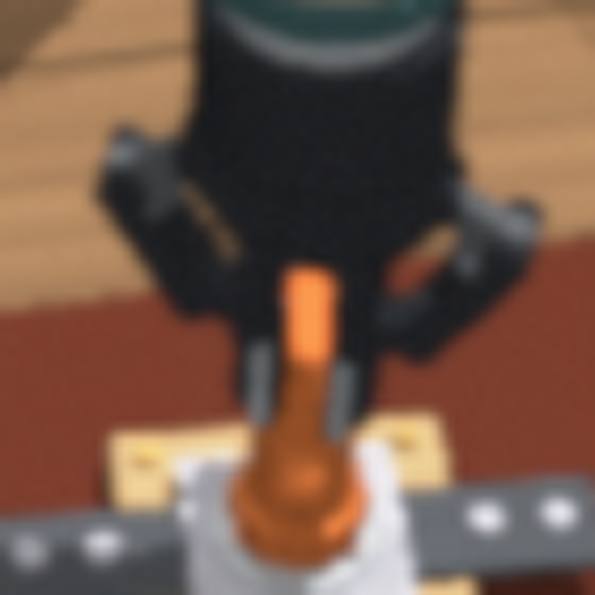

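Call:
drive_tool(linear=[[0,0,0],[0,0,0],[0,0,0],[0,0,0]], turn=[[0,0,0.6],[0,0,1.2],[0,0,1.6],[0,0,1.6]])

```text
clock: 18.95
position: [0.5552, 0.022, 0.0958]
tcp_rot: [2.754, 1.512, -0.0]
contact_force: [0.5, -0.3, -0.2]
finger_gap: 0.191
```

```bash
python3 look.py 20
```

```text
t 18.95 pos [0.5552 0.022  0.0958] yaw 57.53 z [ 0. -0. -1.] F [ 0.51 -0.27 -0.18] M [-0.042  0.011 -0.003] gap 0.191 q [-0.09  0.33  1.71 -0.    1.1  -1.09]
[555, 561, 564, 562, 557]
```

Call:
drive_tool(linear=[[0,0,0],[0,0,0],[0,0,0],[0,0,0]], turn=[[0,0,0.6],[0,0,1.2],[0,0,1.6],[0,0,1.6]])

```text
clock: 19.5
position: [0.5553, 0.022, 0.0958]
tcp_rot: [2.853, 1.316, 0.0]
contact_force: [-0.0, -1.1, 0.4]
finger_gap: 0.193
```

```bash
python3 look.py 21
```

```text
t 19.5 pos [0.5553 0.022  0.0958] yaw 49.53 z [ 0. -0. -1.] F [-0.   -1.14  0.38] M [0.04  0.015 0.009] gap 0.193 q [-0.09  0.33  1.71 -0.    1.1  -0.95]
[555, 563, 564, 565, 559]
```

View pics/s21.png

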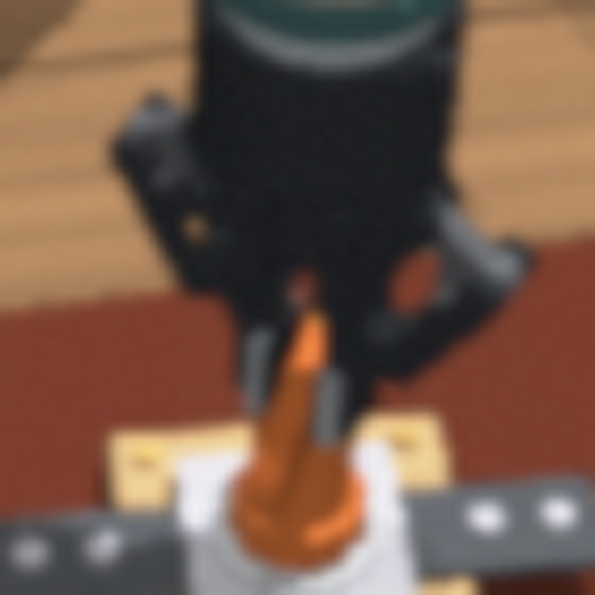

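Create mz.py:
```python
import sys
from h import *
st()
L=[]
for i in range(int(sys.argv[1])):
    arm.read_camera("top"); o=arm.observe(); L.append(np.r_[o["contact_force"],o["moment"]])
print("avg",np.round(np.mean(L,0),3),"t",o["clock"])
```

```text
(no output)
```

Call:
drive_tool(linear=[[0,0,0],[0,0,0],[0,0,0],[0,0,0]], turn=[[0,0,0.6],[0,0,1.2],[0,0,1.6],[0,0,1.6]])

```text
clock: 20.05
position: [0.5553, 0.022, 0.0958]
tcp_rot: [2.937, 1.114, 0.0]
contact_force: [0.2, 0.2, -0.3]
finger_gap: 0.186
```

```bash
python3 mz.py 6
```

```text
t 20.05 pos [0.5553 0.022  0.0958] yaw 41.53 z [ 0. -0. -1.] F [ 0.19  0.24 -0.25] M [-0.05   0.02  -0.042] gap 0.186 q [-0.09  0.33  1.71 -0.    1.1  -0.81]
avg [-0.169  0.101  0.358  0.023  0.006 -0.021] t 20.35
```

Call:
drive_tool(linear=[[0,0,0],[0,0,0],[0,0,0]], turn=[[0,0,0.6],[0,0,1],[0,0,1]])

```text
clock: 20.72
position: [0.5553, 0.022, 0.0958]
tcp_rot: [2.983, 0.984, -0.0]
contact_force: [0.2, -0.1, -0.8]
finger_gap: 0.19
```

```bash
python3 mz.py 6; python3 look.py 22
```

```text
t 20.73 pos [0.5553 0.022  0.0958] yaw 36.52 z [-0. -0. -1.] F [ 0.16 -0.14 -0.78] M [ 0.029 -0.011 -0.008] gap 0.19 q [-0.09  0.33  1.71 -0.    1.1  -0.72]
avg [ 0.182  0.085  0.013 -0.     0.012  0.007] t 21.025
t 21.02 pos [0.5553 0.0219 0.0958] yaw 36.52 z [ 0. -0. -1.] F [ 0.27 -0.39 -0.38] M [-0.018  0.007 -0.037] gap 0.187 q [-0.09  0.33  1.71 -0.    1.1  -0.72]
[558, 564, 566, 564, 560]
```

Call:
drive_tool(linear=[[0,0,0],[0,0,0],[0,0,0]], turn=[[0,0,0.5],[0,0,1],[0,0,1]])

```text
clock: 21.45
position: [0.5552, 0.022, 0.0958]
tcp_rot: [3.023, 0.854, -0.0]
contact_force: [0.0, 0.3, -0.0]
finger_gap: 0.194
```

```bash
python3 mz.py 4
```

```text
t 21.45 pos [0.5552 0.022  0.0958] yaw 31.54 z [-0. -0. -1.] F [ 0.02  0.27 -0.03] M [0.019 0.021 0.03 ] gap 0.194 q [-0.09  0.33  1.71 -0.    1.1  -0.64]
avg [-0.375 -0.128 -0.513 -0.004  0.002  0.012] t 21.65
```

Call:
drive_tool(linear=[[0,0,0],[0,0,0]], turn=[[0,0,0.5],[0,0,0.8]])

```text
clock: 21.9
position: [0.5553, 0.022, 0.0958]
tcp_rot: [3.052, 0.746, 0.0]
contact_force: [-0.7, 0.9, -0.1]
finger_gap: 0.188
```

```bash
python3 mz.py 4
```

```text
t 21.9 pos [0.5553 0.022  0.0958] yaw 27.46 z [ 0. -0. -1.] F [-0.72  0.9  -0.09] M [-0.041  0.067  0.031] gap 0.188 q [-0.09  0.33  1.71 -0.    1.1  -0.56]
avg [ 0.671 -0.053  0.064  0.005 -0.028  0.006] t 22.1
```

Call:
drive_tool(linear=[[0,0,0],[0,0,0]], turn=[[0,0,0.6],[0,0,0.8]])

```text
clock: 22.35
position: [0.5552, 0.0219, 0.0958]
tcp_rot: [3.076, 0.64, -0.0]
contact_force: [-0.0, -0.9, 0.4]
finger_gap: 0.188
```

```bash
python3 mz.py 4
```

```text
t 22.35 pos [0.5552 0.0219 0.0958] yaw 23.5 z [-0. -0. -1.] F [-0.01 -0.87  0.4 ] M [-0.015  0.009  0.032] gap 0.188 q [-0.09  0.33  1.71 -0.    1.1  -0.5 ]
avg [ 0.139  0.163  0.09  -0.019  0.004 -0.016] t 22.55
```

Call:
drive_tool(linear=[[0,0,0],[0,0,0]], turn=[[0,0,0.6],[0,0,0.8]])

```text
clock: 22.8
position: [0.5553, 0.022, 0.0958]
tcp_rot: [3.096, 0.532, 0.0]
contact_force: [0.2, 0.4, 1.0]
finger_gap: 0.185
```

```bash
python3 mz.py 4; python3 look.py 23
```

```text
t 22.8 pos [0.5553 0.022  0.0958] yaw 19.5 z [ 0. -0. -1.] F [0.22 0.41 0.97] M [ 0.032 -0.017  0.028] gap 0.185 q [-0.09  0.33  1.71 -0.    1.1  -0.43]
avg [-0.114  0.131 -0.16  -0.015 -0.01   0.034] t 23.0
t 23.0 pos [0.5552 0.022  0.0958] yaw 19.54 z [-0. -0. -1.] F [-0.58  0.47 -0.29] M [-0.042 -0.002  0.041] gap 0.19 q [-0.09  0.33  1.71 -0.    1.1  -0.43]
[557, 565, 567, 566, 560]
```

View pics/s23.png

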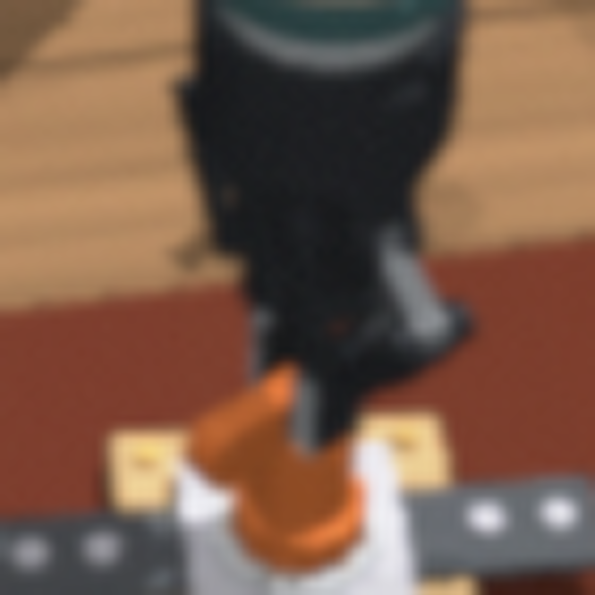

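Call:
drive_tool(linear=[[0,0,0],[0,0,0]], turn=[[0,0,0.6],[0,0,0.6]])

```text
clock: 23.3
position: [0.5552, 0.022, 0.0958]
tcp_rot: [3.109, 0.452, -0.0]
contact_force: [-0.1, 0.8, -0.0]
finger_gap: 0.188
```

```bash
python3 mz.py 6
```

```text
t 23.3 pos [0.5552 0.022  0.0958] yaw 16.56 z [-0. -0. -1.] F [-0.11  0.76 -0.01] M [-0.012  0.004 -0.003] gap 0.188 q [-0.09  0.33  1.71 -0.    1.1  -0.37]
avg [-0.233  0.022 -0.079 -0.009 -0.     0.005] t 23.6
```

Call:
drive_tool(linear=[[0,0,0],[0,0,0]], turn=[[0,0,0.6],[0,0,0.8]])

```text
clock: 23.85
position: [0.5553, 0.0219, 0.0958]
tcp_rot: [3.123, 0.342, 0.0]
contact_force: [-1.2, -0.9, -0.4]
finger_gap: 0.191
```

```bash
python3 mz.py 5
```

```text
t 23.85 pos [0.5553 0.0219 0.0958] yaw 12.5 z [ 0. -0. -1.] F [-1.2  -0.94 -0.44] M [-0.008 -0.046  0.037] gap 0.191 q [-0.09  0.33  1.71 -0.    1.1  -0.3 ]
avg [-0.232  0.404 -0.287 -0.014 -0.005 -0.009] t 24.1
```

Call:
drive_tool(linear=[[0,0,0],[0,0,0]], turn=[[0,0,0.6],[0,0,0.8]])

```text
clock: 24.35
position: [0.5553, 0.022, 0.0958]
tcp_rot: [3.133, 0.233, 0.0]
contact_force: [0.9, 0.5, -0.2]
finger_gap: 0.193
```

```bash
python3 mz.py 5;python3 look.py 24
```

```text
t 24.35 pos [0.5553 0.022  0.0958] yaw 8.5 z [ 0. -0. -1.] F [ 0.93  0.52 -0.22] M [-0.022 -0.046  0.057] gap 0.193 q [-0.09  0.33  1.71 -0.    1.1  -0.23]
avg [ 0.125 -0.423 -0.284 -0.016 -0.024  0.016] t 24.6
t 24.6 pos [0.5553 0.022  0.0958] yaw 8.54 z [ 0. -0. -1.] F [ 0.52 -0.89 -0.24] M [ 0.052 -0.024 -0.007] gap 0.193 q [-0.09  0.33  1.71 -0.    1.1  -0.23]
[560, 565, 568, 566, 562]
```

Call:
drive_tool(linear=[[0,0,0],[0,0,0]], turn=[[0,0,0.6],[0,0,0.8]])

```text
clock: 24.9
position: [0.5553, 0.022, 0.0958]
tcp_rot: [3.139, 0.123, 0.0]
contact_force: [-1.0, -0.4, -0.5]
finger_gap: 0.194
```

```bash
python3 mz.py 5
```

```text
t 24.9 pos [0.5553 0.022  0.0958] yaw 4.5 z [ 0. -0. -1.] F [-1.   -0.41 -0.47] M [-0.026 -0.004  0.011] gap 0.194 q [-0.09  0.33  1.71 -0.    1.1  -0.16]
avg [-0.056 -0.289 -0.27  -0.017 -0.004  0.007] t 25.15
```

Call:
drive_tool(linear=[[0,0,0],[0,0,0]], turn=[[0,0,0.6],[0,0,0.8]])

```text
clock: 25.4
position: [0.5552, 0.0219, 0.0958]
tcp_rot: [3.141, 0.014, 0.0]
contact_force: [-0.1, 0.7, -0.1]
finger_gap: 0.191
```

```bash
python3 mz.py 5; python3 look.py 25
```

```text
t 25.4 pos [0.5552 0.0219 0.0958] yaw 0.5 z [ 0. -0. -1.] F [-0.13  0.72 -0.06] M [-0.044  0.036  0.01 ] gap 0.191 q [-0.09  0.33  1.71 -0.    1.1  -0.09]
avg [-0.128 -0.314 -0.328 -0.066  0.002  0.017] t 25.65
t 25.65 pos [0.5553 0.022  0.0958] yaw 0.53 z [ 0. -0. -1.] F [-0.9  -0.52 -0.67] M [-0.093  0.006  0.051] gap 0.188 q [-0.09  0.33  1.71 -0.    1.1  -0.09]
[558, 565, 568, 566, 563]
```

View pics/s25.png

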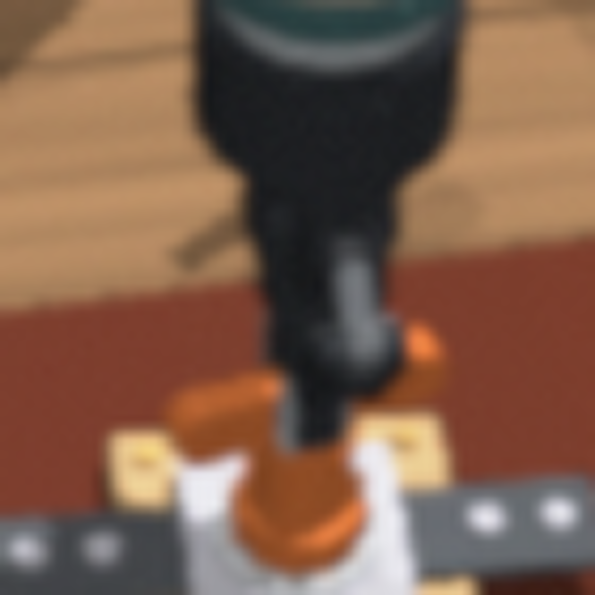

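Call:
drive_tool(linear=[[0,0,0],[0,0,0]], turn=[[0,0,0.6],[0,0,0.8]])

```text
clock: 25.95
position: [0.5553, 0.022, 0.0958]
tcp_rot: [3.14, -0.096, 0.0]
contact_force: [0.8, 0.1, -0.0]
finger_gap: 0.193
```

```bash
python3 mz.py 5
```

```text
t 25.95 pos [0.5553 0.022  0.0958] yaw -3.5 z [ 0. -0. -1.] F [ 0.8   0.09 -0.02] M [-0.039 -0.015  0.008] gap 0.193 q [-0.09  0.33  1.71 -0.    1.1  -0.02]
avg [ 0.031 -0.264 -0.056 -0.036  0.01   0.031] t 26.2
```

Call:
drive_tool(linear=[[0,0,0],[0,0,0]], turn=[[0,0,0.6],[0,0,0.8]])

```text
clock: 26.45
position: [0.5552, 0.0219, 0.0958]
tcp_rot: [3.135, -0.205, -0.0]
contact_force: [-0.9, -0.2, 0.7]
finger_gap: 0.193
```

```bash
python3 mz.py 5
```

```text
t 26.45 pos [0.5552 0.0219 0.0958] yaw -7.5 z [-0. -0. -1.] F [-0.85 -0.18  0.73] M [-0.087 -0.028  0.062] gap 0.193 q [-0.09  0.33  1.71 -0.    1.1   0.05]
avg [-0.171 -0.019  0.097 -0.045  0.049  0.017] t 26.7
```

Call:
drive_tool(linear=[[0,0,0],[0,0,0]], turn=[[0,0,0.6],[0,0,0.8]])

```text
clock: 26.95
position: [0.5552, 0.022, 0.0957]
tcp_rot: [3.126, -0.315, -0.0]
contact_force: [-0.0, -0.4, -0.4]
finger_gap: 0.19
```

```bash
python3 mz.py 5; python3 look.py 26
```

```text
t 26.95 pos [0.5552 0.022  0.0957] yaw -11.5 z [-0. -0. -1.] F [-0.03 -0.43 -0.44] M [-0.089 -0.006  0.058] gap 0.19 q [-0.09  0.33  1.71 -0.    1.1   0.12]
avg [-0.382 -0.855 -0.395 -0.051  0.019  0.002] t 27.2
t 27.2 pos [0.5552 0.0219 0.0957] yaw -11.47 z [-0. -0. -1.] F [-0.16 -1.36 -0.49] M [-0.04   0.038 -0.015] gap 0.189 q [-0.09  0.33  1.71 -0.    1.1   0.11]
[557, 566, 568, 566, 561]
```

View pics/s26.png

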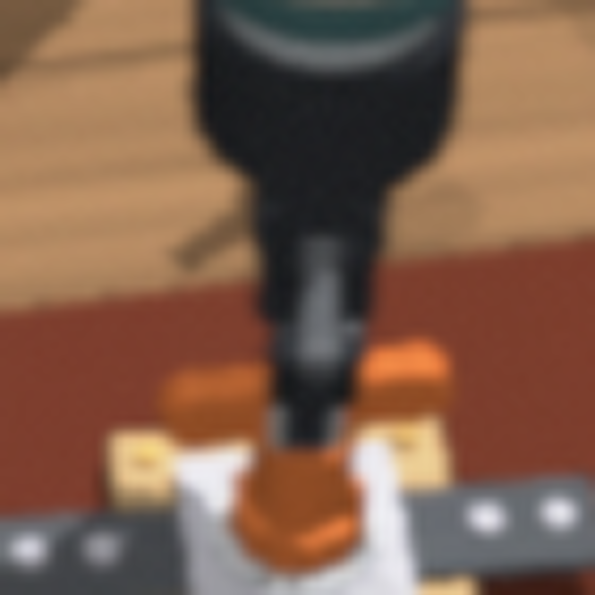

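Run:
```python
from h import *
import cv2
cv2.imwrite('pics/t26.png',cv2.resize(arm.read_camera('top')[160:225,225:315],None,fx=7,fy=7,interpolation=2))
C=lambda X:tuple(int(i) for i in np.round((np.array(proj('scene',X))-[255,180]+.5)*8.5-.5))
for z in(.142,.145,.148):
  for a in(-80,-90,-100,-110):
    d=np.array([np.cos(np.radians(a)),np.sin(np.radians(a)),0])*.045
    print(z,a,C(np.array([.5552,.022,z])+d),C(np.array([.5552,.022,z])-d))
```

```text
0.142 -80 (170, 418) (445, 344)
0.142 -90 (163, 399) (453, 362)
0.142 -100 (161, 380) (457, 381)
0.142 -110 (163, 361) (456, 400)
0.145 -80 (170, 412) (445, 337)
0.145 -90 (163, 393) (454, 355)
0.145 -100 (161, 373) (458, 374)
0.145 -110 (163, 354) (457, 393)
0.148 -80 (170, 405) (446, 330)
0.148 -90 (163, 386) (454, 348)
0.148 -100 (161, 367) (458, 368)
0.148 -110 (163, 348) (458, 387)
```

View pics/t26.png

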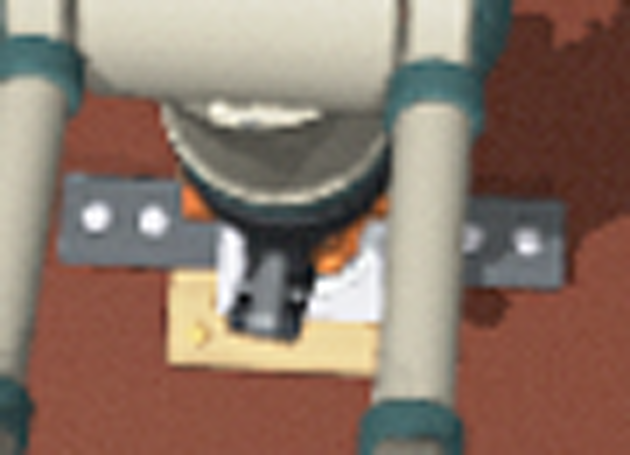

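The bar is at about -90° and still follows the fork, with no torque yet. I'll continue.

Call:
drive_tool(linear=[[0,0,0],[0,0,0]], turn=[[0,0,0.6],[0,0,0.8]])

```text
clock: 27.55
position: [0.5552, 0.0219, 0.0957]
tcp_rot: [3.113, -0.424, -0.0]
contact_force: [-0.3, -1.0, -0.1]
finger_gap: 0.191
```

```bash
python3 mz.py 5
```

```text
t 27.55 pos [0.5552 0.0219 0.0957] yaw -15.5 z [-0. -0. -1.] F [-0.26 -0.95 -0.15] M [-0.059  0.02   0.052] gap 0.191 q [-0.09  0.33  1.71 -0.    1.1   0.19]
avg [ 0.074 -0.916 -0.725 -0.117  0.022  0.059] t 27.8
```

Call:
drive_tool(linear=[[0,0,0],[0,0,0]], turn=[[0,0,0.6],[0,0,0.6]])

```text
clock: 28.05
position: [0.5552, 0.0219, 0.0957]
tcp_rot: [3.101, -0.503, -0.0]
contact_force: [0.4, -0.7, -1.5]
finger_gap: 0.189
```

```bash
python3 mz.py 5
```

```text
t 28.05 pos [0.5552 0.0219 0.0957] yaw -18.45 z [-0. -0. -1.] F [ 0.36 -0.71 -1.54] M [-0.177  0.086  0.02 ] gap 0.189 q [-0.09  0.33  1.71 -0.    1.1   0.24]
avg [ 0.234 -1.07  -1.43  -0.134  0.029  0.035] t 28.3
```

Call:
drive_tool(linear=[[0,0,0],[0,0,0]], turn=[[0,0,0.6],[0,0,0.6]])

```text
clock: 28.55
position: [0.5552, 0.0219, 0.0957]
tcp_rot: [3.086, -0.584, -0.0]
contact_force: [-0.2, -1.4, -2.5]
finger_gap: 0.193
```

```bash
python3 mz.py 5
```

```text
t 28.55 pos [0.5552 0.0219 0.0957] yaw -21.44 z [-0. -0. -1.] F [-0.18 -1.37 -2.51] M [-0.222 -0.003  0.121] gap 0.193 q [-0.09  0.33  1.71 -0.    1.1   0.29]
avg [-0.007 -1.04  -2.442 -0.185 -0.013  0.05 ] t 28.8
```

Call:
drive_tool(linear=[[0,0,0],[0,0,0]], turn=[[0,0,0.6],[0,0,0.6]])

```text
clock: 29.05
position: [0.5552, 0.0219, 0.0956]
tcp_rot: [3.07, -0.665, -0.0]
contact_force: [0.9, -1.1, -2.9]
finger_gap: 0.194
```

```bash
python3 mz.py 6
```

```text
t 29.05 pos [0.5552 0.0219 0.0956] yaw -24.44 z [-0. -0. -1.] F [ 0.91 -1.09 -2.94] M [-0.234 -0.037  0.129] gap 0.194 q [-0.09  0.33  1.71 -0.    1.1   0.34]
avg [-0.024 -1.412 -3.213 -0.212 -0.038  0.123] t 29.35
```

Call:
drive_tool(linear=[[0,0,0],[0,0,0]], turn=[[0,0,0.4],[0,0,0.4]])

```text
clock: 29.6
position: [0.5552, 0.022, 0.0957]
tcp_rot: [3.058, -0.72, -0.0]
contact_force: [0.1, -0.0, -3.9]
finger_gap: 0.188
```

```bash
python3 mz.py 8
```

```text
t 29.6 pos [0.5552 0.022  0.0957] yaw -26.51 z [-0. -0. -1.] F [ 0.15 -0.02 -3.94] M [-0.271 -0.118  0.133] gap 0.188 q [-0.09  0.33  1.71 -0.    1.1   0.38]
avg [ 0.525 -1.168 -4.522 -0.224 -0.108  0.165] t 30.0
```

The moment is 0.165 N m, which is inside the 0.1 to 0.2 snug band. I'll ease the fork back to the middle of its slack and see whether the nut holds.

```bash
python3 look.py 27
```

```text
t 30.0 pos [0.5552 0.022  0.0957] yaw -26.49 z [-0. -0. -1.] F [ 1.23 -1.18 -4.51] M [-0.201 -0.143  0.173] gap 0.187 q [-0.09  0.33  1.71 -0.    1.1   0.38]
[563, 565, 570, 568, 566]
```

Call:
drive_tool(linear=[[0,0,0],[0,0,0],[0,0,0],[0,0,0],[0,0,0]], turn=[[0,0,-0.5],[0,0,-1],[0,0,-1.5],[0,0,-2],[0,0,-2]])

```text
clock: 30.68
position: [0.5557, 0.0224, 0.0966]
tcp_rot: [-3.108, 0.452, -0.002]
contact_force: [-0.1, -1.3, -1.5]
finger_gap: 0.194
```

```bash
python3 mz.py 5; python3 look.py 28
```

```text
t 30.68 pos [0.5557 0.0224 0.0966] yaw -16.55 z [ 0.001  0.001 -1.   ] F [-0.12 -1.32 -1.5 ] M [-0.    -0.009 -0.019] gap 0.194 q [-0.09  0.33  1.71  0.    1.1   0.2 ]
avg [-0.034 -0.164 -0.073 -0.007 -0.01  -0.021] t 30.925
t 30.93 pos [0.5554 0.0221 0.096 ] yaw -16.52 z [ 0.  0. -1.] F [-0.64 -0.33  0.16] M [-0.05  -0.028 -0.048] gap 0.189 q [-0.09  0.33  1.71  0.    1.1   0.2 ]
[562, 565, 570, 568, 566]
```

View pics/s27.png

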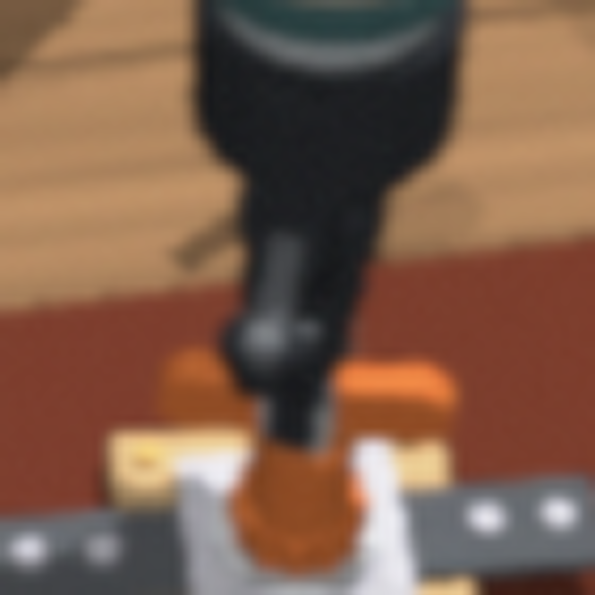

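View pics/s28.png

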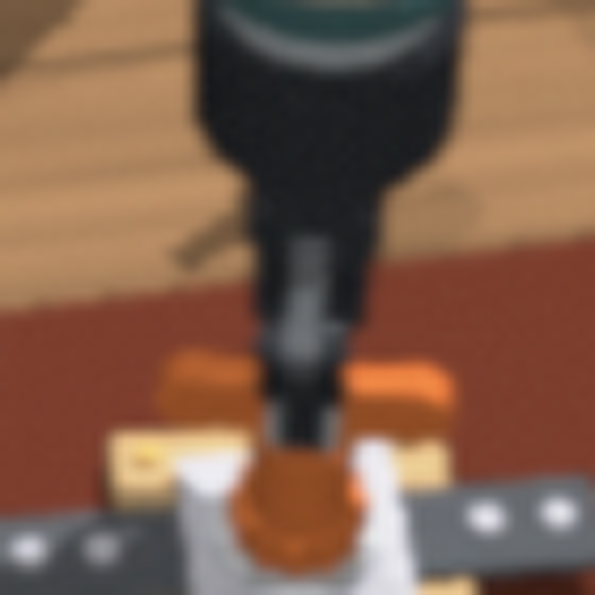

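The bar stayed put when the fork backed off, and the moment fell to zero. As a check I'll re-apply the same angle. If nothing unwound, the torque should return.

Call:
drive_tool(linear=[[0,0,0],[0,0,0],[0,0,0],[0,0,0],[0,0,0]], turn=[[0,0,0.5],[0,0,1],[0,0,1.5],[0,0,1.8],[0,0,2]])

```text
clock: 31.6
position: [0.5553, 0.022, 0.0958]
tcp_rot: [3.058, -0.721, 0.0]
contact_force: [-0.3, 0.7, 0.5]
finger_gap: 0.188
```

```bash
python3 mz.py 8
```

```text
t 31.6 pos [0.5553 0.022  0.0958] yaw -26.52 z [ 0. -0. -1.] F [-0.28  0.71  0.52] M [ 0.019 -0.045  0.183] gap 0.188 q [-0.09  0.33  1.71 -0.    1.1   0.38]
avg [ 0.203  0.147 -0.038  0.032 -0.045  0.133] t 32.0
```

Call:
drive_tool(linear=[[0,0,0],[0,0,0]], turn=[[0,0,0.1],[0,0,0.1]])

```text
clock: 32.25
position: [0.5553, 0.022, 0.0958]
tcp_rot: [3.055, -0.733, 0.0]
contact_force: [-0.3, 0.1, 0.6]
finger_gap: 0.186
```

```bash
python3 mz.py 10
```

```text
t 32.25 pos [0.5553 0.022  0.0958] yaw -26.99 z [ 0. -0. -1.] F [-0.31  0.15  0.64] M [ 0.115 -0.042  0.158] gap 0.186 q [-0.09  0.33  1.71 -0.    1.1   0.39]
avg [ 0.687  0.104 -0.273  0.057 -0.078  0.187] t 32.75
```

The moment is about 0.16 to 0.19 N m, so the nut is snug. I'll back the fork to the middle of its slack, open and lift.

Call:
drive_tool(linear=[[0,0,0],[0,0,0],[0,0,0],[0,0,0],[0,0,0]], turn=[[0,0,-0.5],[0,0,-1],[0,0,-1.5],[0,0,-2.1],[0,0,-2.1]])

```text
clock: 33.38
position: [0.555, 0.0219, 0.0958]
tcp_rot: [3.109, -0.452, -0.001]
contact_force: [-0.6, 0.2, -0.6]
finger_gap: 0.19
```

Call:
drive_tool(linear=[[0,0,0],[0,0,0],[0,0,0],[0,0,0]], turn=[[0,0,0],[0,0,0],[0,0,0],[0,0,0]], gripper=0.35)

```text
clock: 33.88
position: [0.5552, 0.022, 0.0958]
tcp_rot: [3.109, -0.451, 0.0]
contact_force: [0.1, 0.6, -0.2]
finger_gap: 0.349
```

Call:
drive_tool(linear=[[0,0,-1],[0,0,-3],[0,0,-6],[0,0,-10],[0,0,-14]], turn=[[0,0,0],[0,0,0],[0,0,0],[0,0,0],[0,0,0]])

```text
clock: 34.5
position: [0.5552, 0.022, 0.2377]
tcp_rot: [3.109, -0.451, 0.001]
contact_force: [-0.4, -0.5, 0.3]
finger_gap: 0.349
```

```bash
python3 -c "
from h import *
import cv2
st()
cv2.imwrite('pics/s30.png',cv2.resize(arm.read_camera('scene')[160:270,230:350],None,fx=6,fy=6,interpolation=2))
cv2.imwrite('pics/t30.png',arm.read_camera('top'))"
```

```text
t 34.5 pos [0.5552 0.022  0.2377] yaw -16.5 z [ 0.001 -0.    -1.   ] F [-0.38 -0.46  0.28] M [-0.004 -0.02   0.006] gap 0.349 q [-0.09  0.23  1.48 -0.    1.43  0.2 ]
```

View pics/s30.png

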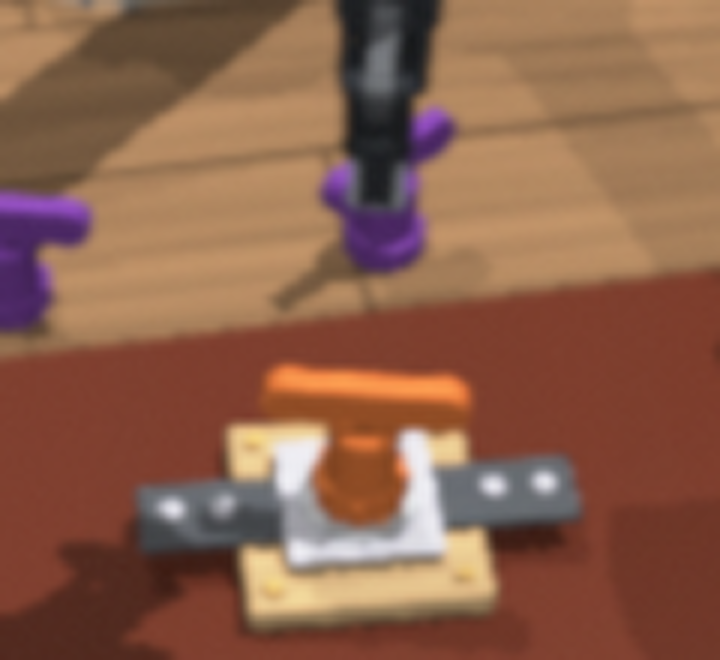

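The gripper is clear and the bar rests level at about -105°, with its ends at crop (270,375) and (465,385). I'll wait a moment to check that it holds, then hand in.

Call:
drive_tool(linear=[[0,0,-2],[0,0,-2],[0,0,-2],[0,0,-2],[0,0,-2]], turn=[[0,0,0],[0,0,0],[0,0,0],[0,0,0],[0,0,0]])

```text
clock: 35.22
position: [0.5549, 0.022, 0.255]
tcp_rot: [3.109, -0.451, -0.002]
contact_force: [-0.1, 0.4, -0.4]
finger_gap: 0.35
```

```bash
python3 -c "
from h import *
import cv2
a=cv2.imread('pics/s30.png')
im=cv2.resize(arm.read_camera('scene')[160:270,230:350],None,fx=6,fy=6,interpolation=2)
cv2.imwrite('pics/s31.png',im)
d=cv2.absdiff(a,im)[340:540,250:480]; print('nut-region diff max/mean',d.max(),d.mean())
st(); print(arm.finish_job())"
```

```text
nut-region diff max/mean 3 0.4920072463768116
t 35.27 pos [0.555  0.022  0.2552] yaw -16.49 z [-0.001  0.    -1.   ] F [-0.54 -1.    1.05] M [ 0.022 -0.043 -0.037] gap 0.351 q [-0.09  0.22  1.45 -0.    1.47  0.2 ]
the job is handed in; nothing more can be done
None
```

The orange nut is snug on the sprung washer and held after I let go; I handed the job in at about 35 s of the 72 s allowed.

- **Thread start:** I turned the nut anticlockwise about 75–80° with the fingers as a loose fork. The pictures showed it climb and then drop about 4–5 mm. I did not go on to the anticlockwise stop.
- **Tightening:** I ran it clockwise about 125–130° until the moment rose. It read about 0.165 N m, then dropped to zero when I backed the fork off. Re-applying the same angle gave 0.13 N m, and 0.5° more read about 0.19 N m (single readings are noisy by about 0.03–0.05), against the 0.4 N m limit.
- **Last check:** With the gripper clear, two pictures about 0.75 s apart showed no movement of the nut. The arm touched nothing else.

Two checks disagreed:
- **Fingertips:** They sat about 25–36 mm higher in the pictures than the reported TCP. I set the fork depth from the pictures and the contact force instead.
- **Washer contact:** The camera was too coarse to show the last millimetre of descent, so snugness rests on the moment readings. A small side load appeared during the first tightening, about 1 N sideways and 4.5 N vertically. It was gone on the re-check.

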